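# Fetch the hemmed-in dropper bottle for weighing

### The job

The small dropper bottle on the bottle stand is hemmed in: first clear the three larger vessels around it (clear bottle, brown bottle, beaker) onto the white parking tray, all three standing there together, well inside its rim, before you move the dropper bottle. Then stand the dropper bottle in the middle of the balance's pan, and only after that put each of the three back on the stand, on the very spot where it stood at the start. Keep everything upright.

Things in the scene. Friction and masses are not known exactly. Their poses are not given: they have to be found in the camera images.
- clear_bottle_mid (a point): clear glass reagent bottle with a blue screw cap, on the bottle stand: round body 56 mm across, 106 mm tall (body straight to about 70 mm, then shoulders; cap about 30 mm across, from 88 mm up), 0.13 to 0.27 kg; it may lean by up to 3 degrees as it stands. The point lies on its axis, half-way up (53 mm above its underside); z points up.
- brown_bottle_mid (a point): brown glass reagent bottle with a black screw cap, the larger of the two brown bottles on the bottle stand: round body 60 mm across, 119 mm tall (body straight to about 80 mm, then shoulders; cap about 31 mm across, from 99 mm up), 0.18 to 0.36 kg; it may lean by up to 3 degrees as it stands. The point lies on its axis, half-way up (59.5 mm above its underside); z points up.
- beaker_mid (a point): small open glass beaker on the bottle stand, 54 mm across, 68 mm tall, about 0.055 kg, empty. The point lies on its axis, half-way up (34 mm above its underside); z points up.
- dropper_mid (a point): small brown dropper bottle with a black cap, standing on the small inlay of the bottle stand between the three larger vessels, 31 mm across, 69 mm tall, about 0.045 kg. Grip its body, 10 to 40 mm above its underside, where the fingers close to 26 mm across its own x or y. The point lies on its axis, half-way up (34.5 mm above its underside); z points up.
- stand: bottle stand, a fixed flat grey plate 150 mm (its x) by 240 mm (its y), 10 mm thick, with dark round light-rimmed inlays flush with its top that mark the places: three of 72 mm, at (-37, 0), (30, 80) and (30, -80) mm in its own x, y, and one of 39 mm at (22, 0). At the start each vessel stands within 2 mm of the middle of an inlay; which large vessel has which large inlay changes. Origin: centre of its underside; x points away from the robot, turned by up to 9 degrees.
- tray: parking tray, fixed, empty, shallow white plastic: 320 mm (its x) by 130 mm (its y) outside, rim 12 mm high, wall 4 mm, floor 4 mm above the bench; on the left or on the right of the stand. Origin: centre of its underside; x along its length.
- pan (a point): centre of the upper face of the round steel weighing pan, 110 mm across, 60 mm above the bench, on a fixed white balance (200 by 150 mm, body 50 mm high) that stands on the other side of the stand; the pan does not move. z points up.

How it is judged:
On the way, in this order (a step that is already met when the one before it is completed fails the run):
1. all three larger vessels stand released and upright in the parking tray, the dropper bottle still in its place (x of clear_bottle_mid in the frame of tray between -0.135 and 0.135 m and y of clear_bottle_mid in the frame of tray between -0.045 and 0.045 m and z of clear_bottle_mid in the frame of tray below 0.067 m and angle between each of clear_bottle_mid, brown_bottle_mid, beaker_mid's own z axis and vertical below 0.15 rad and contact force between the fingers and clear_bottle below 0.3 N and x of brown_bottle_mid in the frame of tray between -0.135 and 0.135 m and y of brown_bottle_mid in the frame of tray between -0.045 and 0.045 m and z of brown_bottle_mid in the frame of tray below 0.0735 m and contact force between the fingers and brown_bottle below 0.3 N and x of beaker_mid in the frame of tray between -0.135 and 0.135 m and y of beaker_mid in the frame of tray between -0.045 and 0.045 m and z of beaker_mid in the frame of tray below 0.048 m and contact force between the fingers and beaker below 0.3 N and distance of dropper_mid from where it was at the start of the episode below 0.02 m), for 0.2 s.
2. the dropper bottle stands released in the middle of the pan while the three vessels are still in the tray (x of clear_bottle_mid in the frame of tray between -0.135 and 0.135 m and y of clear_bottle_mid in the frame of tray between -0.045 and 0.045 m and z of clear_bottle_mid in the frame of tray below 0.067 m and angle between each of clear_bottle_mid, brown_bottle_mid, beaker_mid, dropper_mid's own z axis and vertical below 0.15 rad and contact force between the fingers and clear_bottle below 0.3 N and x of brown_bottle_mid in the frame of tray between -0.135 and 0.135 m and y of brown_bottle_mid in the frame of tray between -0.045 and 0.045 m and z of brown_bottle_mid in the frame of tray below 0.0735 m and contact force between the fingers and brown_bottle below 0.3 N and x of beaker_mid in the frame of tray between -0.135 and 0.135 m and y of beaker_mid in the frame of tray between -0.045 and 0.045 m and z of beaker_mid in the frame of tray below 0.048 m and contact force between the fingers and beaker below 0.3 N and horizontal distance between dropper_mid and pan below 0.015 m and z of dropper_mid in the frame of pan between 0.03 and 0.0415 m and contact force between the fingers and dropper below 0.3 N), for 0.2 s.
At the end, for the whole second after the job is handed in: The dropper bottle stands upright on the balance's pan, its axis within 15 mm of the pan's centre; the clear bottle, the brown bottle and the beaker stand upright on the stand, each within 12 mm of where it stood at the start; all released and at rest (horizontal distance between dropper_mid and pan below 0.015 m and z of dropper_mid in the frame of pan between 0.03 and 0.0415 m and angle between each of dropper_mid, clear_bottle_mid, brown_bottle_mid, beaker_mid's own z axis and vertical below 0.15 rad and contact force between the fingers and dropper below 0.3 N and linear speed of each of dropper, clear_bottle, brown_bottle, beaker below 0.03 m/s and distance of each of clear_bottle_mid, brown_bottle_mid, beaker_mid from where it was at the start of the episode below 0.012 m and contact force between the fingers and clear_bottle below 0.3 N and contact force between the fingers and brown_bottle below 0.3 N and contact force between the fingers and beaker below 0.3 N); the robot touches nothing.
It fails at once if a bottle or the beaker is knocked over or tipped far (angle between any of clear_bottle_mid, brown_bottle_mid, beaker_mid, dropper_mid's own z axis and vertical above 0.7 rad).
It also fails if it takes over 138 s, if anything falls off the work surface, if the arm or the gripper's body presses on something with over 40 N, if the wrist force passes 120 N, or if a joint passes its speed limit or range.

### The arm

A 6-joint arm with a two-finger parallel gripper is mounted at the origin on a cart in front of the work surface, level with it; the furniture and walls round the work are solid. World frame = base frame: x ahead of the robot, y to its left, z up, the work surface at z = 0. Lengths are in m, angles in rad, forces in N, time in s.
With the tool pointing down it reaches from about 0.4 to 0.825 m from the base axis. Payload 7 kg.
Tool frame: the origin (TCP) lies at the centre of the arm's flange, where the gripper is bolted on; the fingertips stand 178 mm ahead of it and the grasp point (between the pads) lies 159 mm ahead of it; z points along the fingers, y is the direction in which the jaws open and shut (so a half turn about z gives the same grasp; the last joint's range is limited). The gripper opens to 88 mm and grips with 3 to 60 N. Pads are 19 mm wide; open, the fingers measure 130 mm over their backs; the gripper's body (78 mm by 193 mm) begins 47 mm behind the grasp point.
Start: joints at [-0.875, 0.359, 0.012, 0, -1.224, -0.288], TCP at [0.268, -0.62, 0.405] pointing down, gripper open.
Joint ranges: [-3.07, 3.07], [-1.43, 2.12], [-1.02, 1.25], [-3.03, 1.67], [-3.05, -0], [-3.03, 3.03]. Speed limits (rad/s): [2.39, 2.39, 3.01, 3.14, 3.14, 3.14].

### API

Orientations are given as [roll, pitch, yaw] about the fixed x, y, z axes, in that order (R = Rz(yaw) Ry(pitch) Rx(roll)).
In Python, from station import arm gives the robot as it stands.
- The arm moves only by the shell command python3 -m handwheel 'ROWS' [OPENING] [FORCE]. ROWS is JSON, a list of rows, each a list of 4 numbers: the shift along the world's x, y, z in cm, then the turn about the world's z in rad. In form: [[dx, dy, dz, yaw], ...]. A call has 1 to 20 rows; each row shifts and turns the commanded pose from where the row before left it; what a row does not reach is not made up. A row lasts 1/10 s, in which the tool goes at most 50 mm and 8.59 degrees, less where a joint would pass 70% of its speed; a pose out of reach is approached as far as the arm can. A call is refused whole if a number of a shift passes 5 or a number of a turn 0.15, either way. A call with a gripper value outside its range is refused whole. OPENING is the closure, from 0 (fully open) to 1 (shut), set as the call begins (- or left out, the last holds). The fingers move at their own pace and stop on an object; FORCE is the grip in N (left out, the last holds). Time passes only in rows, so rows that do not move let the fingers close. It gives the time, the measured TCP pose, the force and the opening at its end, in the units of the state.
- arm.get_state(): the state, without advancing time (a new reading comes with each control period).
- arm.grab_frame(name): name is "scene" or "top" or "wrist"; returns a dict with "image" (400x640x3 uint8, red, green, blue), "depth" (400x640 float32, m along the optical axis (not along the pixel's ray), 0 where there is no reading), "vfov" (degrees; the focal length in pixels is half the picture's height over the tangent of half this angle, whatever the lens; pixels are square), "cx", "cy" (the principal point, pixels), "rvec" (rotation vector, rad) and "tvec" (3), from world to camera coordinates, as OpenCV has them. Camera axes: x right, y down, z forward; pixel columns grow to the right and rows downward; lengths in m; the calibration is good to about 2 mm. A picture is of the moment at which its call begins.
- arm.job_done(): hands the job in, once; it reports no verdict.
The state is a dict: "t": time; "q": joint angles; "qd": joint speeds; "joint_efforts": joint torques, N m; "eef_pos": TCP position; "ee_rot": TCP orientation; "force": force on the tool from outside, world axes, zero at the start; "moment": the same for the moment, N m; "width": finger opening in m.
Only numpy, scipy, OpenCV 4.12 (cv2) and the standard library are available. Lean on these libraries where they do the work, as an engineer would, in place of code of your own. Each camera call takes 0.05 s, during which the arm holds its last target.

## Working session

There is one attempt and no reset: what is moved stays moved. The work goes in short steps, Python scripts to look and compute and a shell command to move; the robot and the scene stay as the last step left them, time stands still between calls to the robot, and variables do not carry over. Pictures are saved under pics/ and viewed, and the job is handed in when it is done.

```bash
ls; mkdir -p pics; python3 - <<'E'
from station import arm
import cv2
s=arm.get_state();print({k:s[k] for k in('t','q','eef_pos','ee_rot','width')})
for n in('scene','top','wrist'):
    f=arm.grab_frame(n);cv2.imwrite(f'pics/{n}0.png',f['image'][...,::-1])
    print(n,f['vfov'],f['cx'],f['cy'],f['rvec'],f['tvec'],(f['depth']>0).mean())
E
```

```text
pics
{'t': 0.0, 'q': array([-8.74887616e-01,  3.59412302e-01,  1.10747600e-02, -3.70180577e-04,
       -1.22408338e+00, -2.88109185e-01]), 'eef_pos': array([ 0.26763643, -0.61947302,  0.40370931]), 'ee_rot': array([ 3.13993613e+00, -1.28011377e-04, -2.73391910e+00]), 'width': 0.08760043304822368}
scene 44.693491160397244 321.29096190626757 205.67002895204948 [ 0.91590088 -2.60115243  0.96384448] [0.44844873 0.33210672 1.17450587] 0.99595703125
top 54.15269542217838 319.7122920588517 196.40037561701075 [ 2.1750321  -2.19506789  0.08218866] [0.00704238 0.56893001 0.97547388] 0.99605859375
wrist 71.16377485666564 316.4415860538562 198.90270413508577 [-1.64412098 -2.49735822 -0.31334349] [ 0.67508428 -0.0316912   0.38877099] 0.94361328125
```

View pics/top0.png

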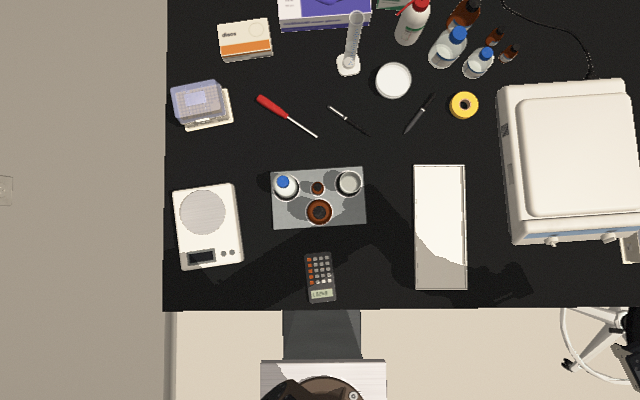

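View pics/scene0.png

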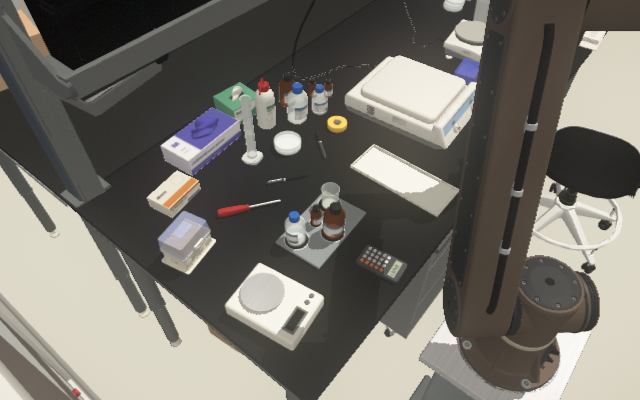

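View pics/wrist0.png

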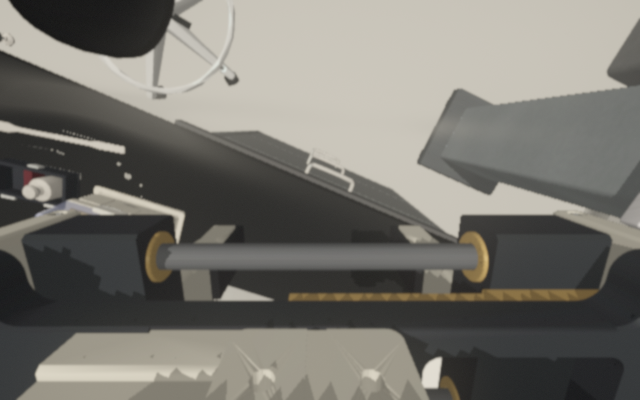

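```bash
cat > h.py <<'E'
import numpy as np, cv2
from station import arm
def cam(n):
    f=arm.grab_frame(n); f['f']=200/np.tan(np.radians(f['vfov'])/2)
    f['R']=cv2.Rodrigues(np.array(f['rvec'],float))[0]; f['t']=np.array(f['tvec'],float); return f
def ray(f,u,v):
    d=np.stack([(np.asarray(u,float)-f['cx'])/f['f'],(np.asarray(v,float)-f['cy'])/f['f'],np.ones(np.shape(u))],-1)
    return -f['R'].T@f['t'], d@f['R']
def plane(f,u,v,z):
    c,d=ray(f,u,v); s=(z-c[2])/d[...,2]; return c+s[...,None]*d
def cloud(f):
    v,u=np.mgrid[0:400,0:640]; c,d=ray(f,u,v); return c+f['depth'][...,None]*d
def proj(f,p):
    q=np.asarray(p,float)@f['R'].T+f['t']; return q[...,:2]/q[...,2:]*f['f']+[f['cx'],f['cy']]
def rect(pts): return cv2.minAreaRect(pts.astype(np.float32)*1000)
E
python3 - <<'E'
from h import *
for n in('top','scene'):
    f=cam(n);P=cloud(f);print(n,-f['R'].T@f['t'])
    np.savez(f'{n}0.npz',image=f['image'],depth=f['depth'])
    im=f['image']; 
    if n=='top':
        c=im[140:320,160:480];cv2.imwrite('pics/topc.png',cv2.resize(c[...,::-1],None,fx=2.5,fy=2.5,interpolation=cv2.INTER_CUBIC))
        for uv in [(317,275),(205,210),(205,245),(440,200),(440,270),(320,190),(285,184),(349,181),(319,212),(318,187),(300,300)]:
            print(uv,im[uv[1],uv[0]],P[uv[1],uv[0]].round(4))
    else:
        c=im[170:300,240:400];cv2.imwrite('pics/scec.png',cv2.resize(c[...,::-1],None,fx=4,fy=4,interpolation=cv2.INTER_CUBIC))
E
```

```text
top [0.49611953 0.00414716 1.01445968]
(317, 275) [147 141 131] [0.3704 0.0105 0.0139]
(205, 210) [204 198 189] [0.5353 0.2812 0.0628]
(205, 245) [248 243 231] [0.4501 0.2836 0.0509]
(440, 200) [250 246 237] [ 0.558  -0.3093  0.0049]
(440, 270) [179 169 154] [ 0.3786 -0.3044  0.0022]
(320, 190) [100  55  31] [0.5814 0.0011 0.0644]
(285, 184) [ 81 119 196] [0.5914 0.0818 0.1166]
(349, 181) [198 194 178] [ 0.6086 -0.074   0.0128]
(319, 212) [48 43 40] [0.5258 0.004  0.1264]
(318, 187) [43 40 38] [0.5874 0.0059 0.0788]
(300, 300) [35 35 34] [0.3063 0.0544 0.0011]
scene [0.04114891 0.68480998 1.1046299 ]
```

View pics/topc.png

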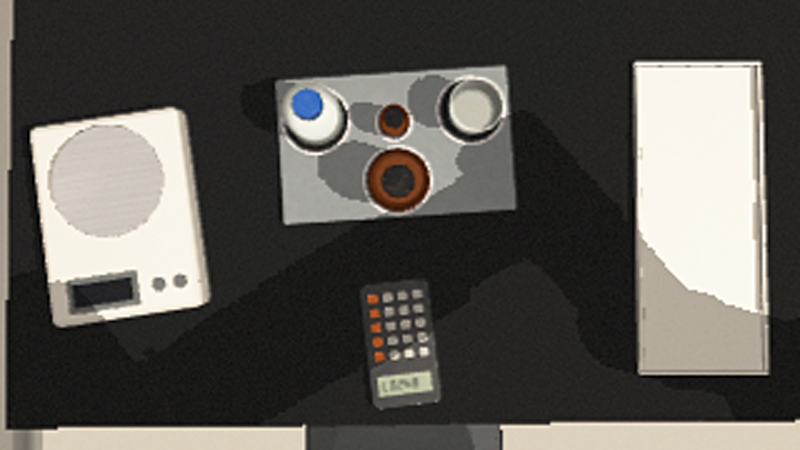

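View pics/scec.png

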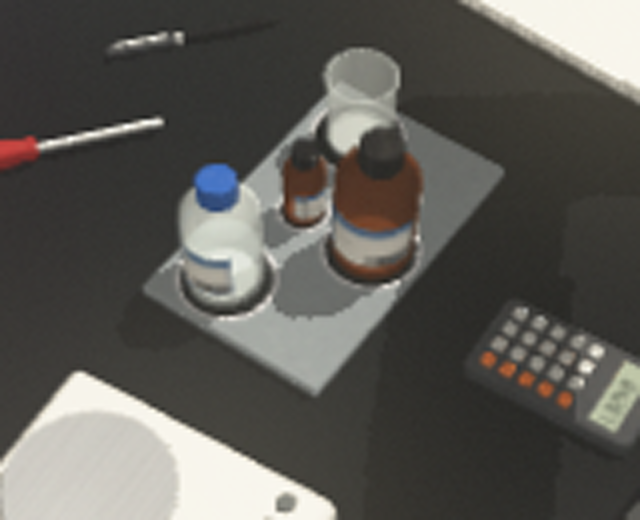

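```bash
cat > meas0.py <<'E'
from h import *
f=cam('top');im=f['image'].astype(int);P=cloud(f)
g=im.max(2)
lab=cv2.connectedComponents((g>60).astype(np.uint8),connectivity=4)[1]
def comp(u,v): return lab==lab[v,u]
for nm,uv,z,sz in (('stand',(300,215),.01,(240,150)),('tray',(440,200),.012,(320,130)),('bal',(205,245),.05,(200,150))):
    m=comp(*uv).astype(np.uint8); 
    cs=cv2.findContours(m,cv2.RETR_EXTERNAL,cv2.CHAIN_APPROX_NONE)[0]; c=max(cs,key=cv2.contourArea)[:,0]
    w=plane(f,c[:,0],c[:,1],z)[:,:2]; print(nm,rect(w),sz)
# pan: gray region by height
m=(np.abs(P[...,2]-.06)<.02)&(im.max(2)<225)&(im.max(2)>150)&(P[...,1]>.2)&(P[...,0]>.45)&(P[...,0]<.62)
m=cv2.morphologyEx(m.astype(np.uint8),cv2.MORPH_OPEN,np.ones((3,3)))
c=max(cv2.findContours(m,cv2.RETR_EXTERNAL,cv2.CHAIN_APPROX_NONE)[0],key=cv2.contourArea)[:,0]
w=plane(f,c[:,0],c[:,1],.06)[:,:2]; print('pan',cv2.fitEllipse((w*1000).astype(np.float32)))
blue=(im[...,2]>im[...,0]+40)&(P[...,2]>.08)&(P[...,0]<.7)&(np.abs(P[...,1])<.15)
v,u=np.nonzero(blue);w=plane(f,u,v,.116)*1000;print('bluecap',w.mean(0),np.ptp(w,0))
reg=(P[...,0]>.45)&(P[...,0]<.7)&(np.abs(P[...,1])<.13)
brown=(im[...,0]>im[...,2]*1.35)&(im[...,0]>50)&(P[...,0]>.45)&(P[...,0]<.7)&(np.abs(P[...,1])<.13)
n,l,st,ce=cv2.connectedComponentsWithStats(brown.astype(np.uint8));print(st,ce)
for nm,z0,cap in(('brown',.105,.129),('dropper',.065,.079)):
    m=reg&(im.max(2)<75)&(P[...,2]>z0)&(P[...,2]<z0+.04)
    n,l,st,ce=cv2.connectedComponentsWithStats(m.astype(np.uint8),connectivity=4)
    for i in range(1,n):
        if st[i,4]>15:
            v,u=np.nonzero(l==i);w=plane(f,u,v,cap)*1000;print(nm,'cap',w.mean(0),np.ptp(w,0),st[i])
E
python3 meas0.py
```

```text
stand ((567.6788330078125, 6.1957244873046875), (150.09059143066406, 241.25582885742188), 3.279162645339966) (240, 150)
tray ((491.5521545410156, -304.687744140625), (135.64907836914062, 318.9244689941406), 89.33631896972656) (320, 130)
bal ((497.20550537109375, 278.13824462890625), (200.3042449951172, 157.03990173339844), 8.129100799560547) (200, 150)
pan ((531.2703857421875, 289.59332275390625), (107.25785827636719, 110.94074249267578), 168.05087280273438)
bluecap [625.76805267  64.73738717 116.        ] [441.13040634 495.18463505   0.        ]
[[     0      0    640    400 255537]
 [   424      2      1      1      1]
 [   426      8      1      1      1]
 [   460     10      1      1      1]
 [   466     17      1      1      1]
 [   494     37      1      1      1]
 [   486     38      1      1      1]
 [   250     53      1      1      1]
 [   260    103      1      1      1]
 [   468    103      1      1      1]
 [   455    107      1      1      1]
 [   472    108      1      1      1]
 [   312    182     12     13     77]
 [   307    199     25     26    368]
 [   306    382
[... 498 characters left out ...]
 103.        ]
 [468.         103.        ]
 [455.         107.        ]
 [472.         108.        ]
 [317.20779221 188.61038961]
 [319.1576087  211.64402174]
 [306.         382.        ]
 [341.         388.        ]
 [347.         391.        ]
 [313.         392.        ]
 [335.         392.        ]
 [343.         396.        ]
 [362.         399.        ]]
brown cap [525.63924758   4.46249946 129.        ] [27.24886366 29.46013576  0.        ] [312 206  14  13 137]
dropper cap [588.26972249   8.43987966  79.        ] [16.95460151 19.21251367  0.        ] [313 183   9   8  53]
dropper cap [524.35169874   2.90982182  79.        ] [55.12963272 55.13435074  0.        ] [307 200  24  24  98]
```

```bash
python3 - <<'E'
from h import *
f=cam('top');im=f['image'].astype(int);P=cloud(f);f2=cam('scene')
v,u=np.mgrid[0:400,0:640]
m=(im[...,2]>im[...,0]+40)&(u>270)&(u<300)&(v>170)&(v<205)
w=plane(f,u[m],v[m],.116)*1000;print('blue',w.mean(0),np.ptp(w,0))
hi=(P[...,2]>.055)&(u>330)&(u<368)&(v>165)&(v<200)
print(hi.sum(),P[...,2][165:200,330:366].max())
# scene view caps
im2=f2['image'].astype(int)
m=(im2[...,2]>im2[...,0]+50)&(u>270)&(u<310)&(v>200)&(v<225)
c=[u[m].mean(),v[m].mean()];p=plane(f2,c[0],c[1],.107)*1000;print('blue scene',c,p,m.sum())
for nm,z,(a,b,cc,d) in(('browncap',.119,(328,346,200,214)),('drop',.073,(310,321,203,212))):
    m=(im2.max(2)<65)&(u>=a)&(u<b)&(v>=cc)&(v<d)
    c=[u[m].mean(),v[m].mean()];print(nm,c,plane(f2,c[0],c[1],z)*1000,m.sum())
# zoomed beaker
big=cv2.resize(f['image'][160:235,265:370][...,::-1],None,fx=7,fy=7,interpolation=cv2.INTER_CUBIC)
for p in [(.5307,.0041),(.5931,.0878),(.6022,-.0720),(.5897,.0075)]:
    r=.0195 if p[0]==.5897 else .036
    a=np.linspace(0,6.28,60);q=proj(f,np.c_[p[0]+r*np.cos(a),p[1]+r*np.sin(a),.01+0*a])
    cv2.polylines(big,[((q-[265,160]+.5)*7).astype(np.int32)],True,(0,255,0),1)
cv2.imwrite('pics/big.png',big)
E
```

```text
blue [597.59899797  87.48479607 116.        ] [25.64059124 25.4146121   0.        ]
126 1.014459679804544
blue scene [np.float64(293.6666666666667), np.float64(216.22857142857143)] [598.19817777  88.17845305 107.        ] 105
browncap [np.float64(334.6442307692308), np.float64(208.41346153846155)] [524.62115606   6.67896828 119.        ] 104
drop [np.float64(316.45098039215685), np.float64(207.54901960784315)] [588.35835508   4.40036942  73.        ] 51
```

View pics/big.png

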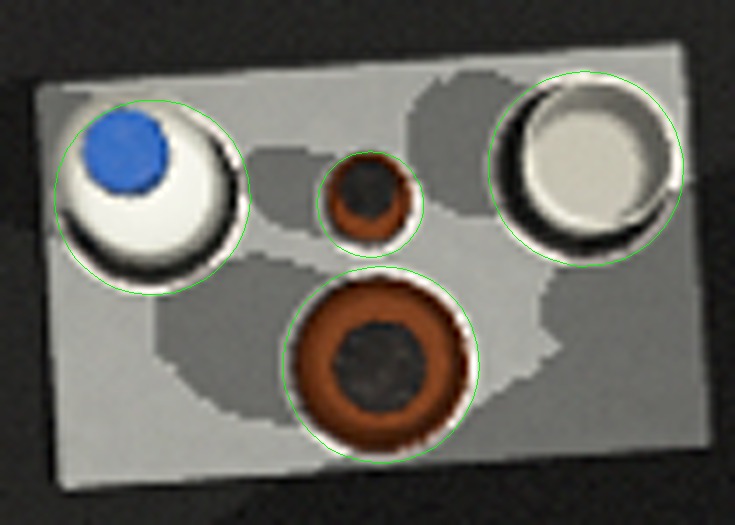

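```bash
python3 -m handwheel '[[1.3,3.12,0,-0.0175],[1.3,3.12,0,-0.0175],[1.3,3.12,0,-0.0175],[1.3,3.12,0,-0.0175],[1.3,3.12,0,-0.0175],[1.3,3.12,0,-0.0175],[1.3,3.12,0,-0.0175],[1.3,3.12,0,-0.0175],[1.3,3.12,0,-0.0175],[1.3,3.12,0,-0.0175],[1.3,3.12,0,-0.0175],[1.3,3.12,0,-0.0175],[1.3,3.12,0,-0.0175],[1.3,3.12,0,-0.0175],[1.3,3.12,0,-0.0175],[1.3,3.12,0,-0.0175],[1.3,3.12,0,-0.0175],[1.3,3.12,0,-0.0175],[1.3,3.12,0,-0.0175],[1.3,3.12,0,-0.0175]]' 0 25; python3 -m handwheel '[[0,0,0,0],[0,0,0,0]]'
```

```text
t: 2.4
eef_pos: [0.5279, 0.0057, 0.405]
ee_rot: [3.141, 0.001, -3.084]
force: [0.0, -0.7, -0.3]
width: 0.0878
t: 2.6
eef_pos: [0.5277, 0.005, 0.4045]
ee_rot: [-3.141, -0.0, -3.082]
force: [-0.9, -1.3, -0.1]
width: 0.0875
```

```bash
python3 -m handwheel '[[0,0,-2.5,0],[0,0,-2.5,0],[0,0,-2.5,0],[0,0,-2.5,0],[0,0,-1.5,0],[0,0,-1.5,0],[0,0,-1,0],[0,0,0,0]]'; python3 - <<'E'
from h import *
for n in('wrist','scene'):
    f=cam(n);im=f['image'][...,::-1]
    if n=='scene': im=cv2.resize(im[150:300,220:420],None,fx=3.5,fy=3.5)
    cv2.imwrite(f'pics/{n}1.png',im)
E
```

```text
t: 3.4
eef_pos: [0.527, 0.0036, 0.2636]
ee_rot: [-3.141, -0.002, -3.085]
force: [0.2, 0.0, 0.2]
width: 0.0873
```

View pics/scene1.png

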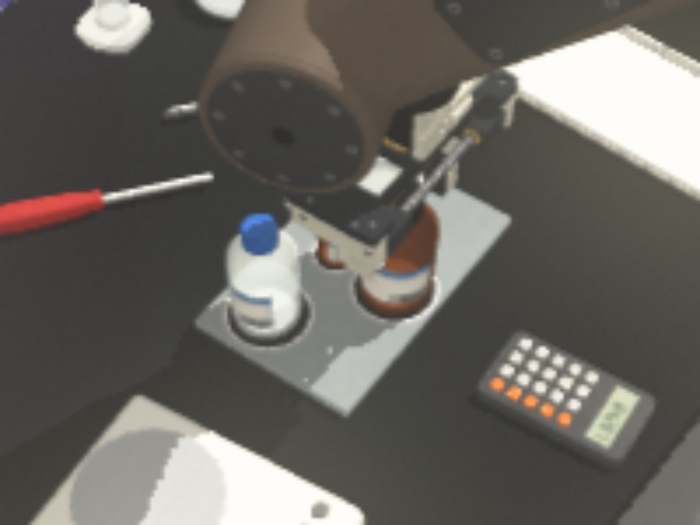

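View pics/wrist1.png

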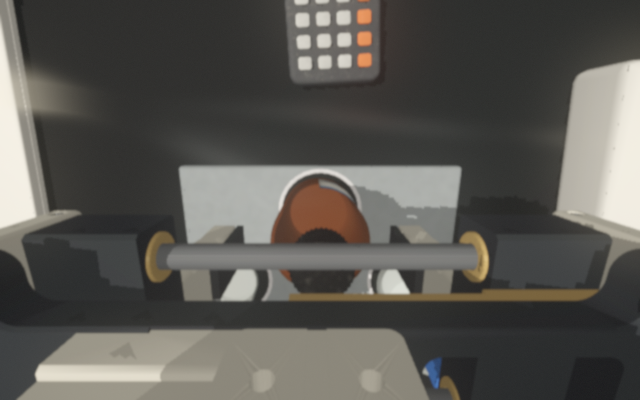

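```bash
python3 -m handwheel '[[0,0,-1,0],[0,0,-0.6,0],[0,0,0,0],[0,0,0,0]]'; python3 -m handwheel '[[0,0,0,0],[0,0,0,0],[0,0,0,0],[0,0,0,0],[0,0,0,0],[0,0,0,0],[0,0,0,0],[0,0,0,0],[0,0,0,0],[0,0,0,0],[0,0,0,0],[0,0,0,0]]' 1 25
```

```text
t: 3.9
eef_pos: [0.5277, 0.0044, 0.2485]
ee_rot: [-3.141, -0.0, -3.084]
force: [0.2, 0.1, -0.3]
width: 0.0876
t: 5.1
eef_pos: [0.5278, 0.0045, 0.2488]
ee_rot: [3.141, 0.0, -3.084]
force: [-0.7, 2.6, 2.9]
width: 0.0577
```

```bash
python3 -m handwheel '[[0,0,0.5,0],[0,0,1,0],[0,0,1.5,0],[0,0,2,0],[0,0,2,0],[0,0,2,0],[0,0,2,0],[0,0,2,0],[0,0,1,0],[0,0,0,0]]'; python3 - <<'E'
from h import *
f=cam('scene');im=f['image'][...,::-1]
cv2.imwrite(f'pics/scene2.png',cv2.resize(im[80:300,200:420],None,fx=2.6,fy=2.6))
print(arm.get_state()['force'])
E
```

```text
t: 6.1
eef_pos: [0.5278, 0.0043, 0.3902]
ee_rot: [3.141, 0.003, -3.084]
force: [-0.7, 0.0, -2.2]
width: 0.0583
[-0.88261998  0.10786721 -3.18049903]
```

View pics/scene2.png

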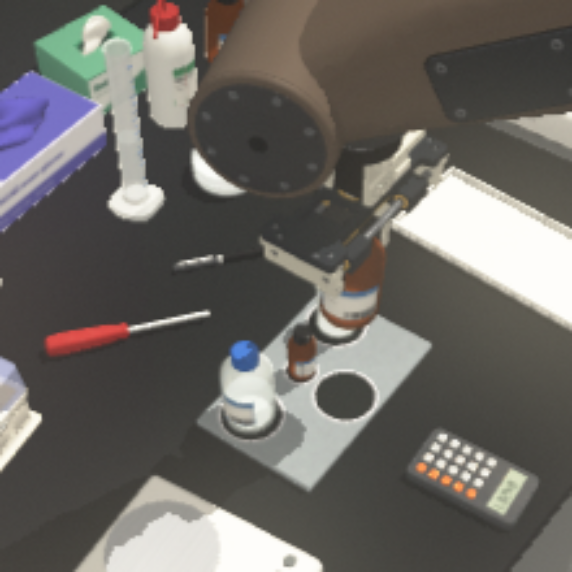

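```bash
python3 -m handwheel '[[-0.4,-1,0,0],[-0.83,-2,0,0],[-0.83,-2,0,0],[-0.83,-2,0,0],[-0.83,-2,0,0],[-0.83,-2,0,0],[-0.83,-2,0,0],[-0.83,-2,0,0],[-0.83,-2,0,0],[-0.83,-2,0,0],[-0.83,-2,0,0],[-0.83,-2,0,0],[-0.83,-2,0,0],[-0.83,-2,0,0],[-0.83,-2,0,0],[-0.83,-2,0,0],[-0.43,-1,0,0],[0,0,0,0],[0,0,0,0]]'; python3 -m handwheel '[[0,0,-1,0],[0,0,-2,0],[0,0,-2,0],[0,0,-2,0],[0,0,-2,0],[0,0,-2,0],[0,0,-1.5,0],[0,0,-1,0],[0,0,-0.5,0],[0,0,0,0],[0,0,0,0],[0,0,0,0]]';
```

```text
t: 8.05
eef_pos: [0.3945, -0.3156, 0.388]
ee_rot: [3.141, -0.001, -3.085]
force: [0.0, 0.2, -2.2]
width: 0.058
t: 9.25
eef_pos: [0.3952, -0.3157, 0.2494]
ee_rot: [-3.141, 0.001, -3.084]
force: [-0.2, 0.4, -2.4]
width: 0.0577
```

```bash
python3 -m handwheel '[[0,0.5,0,0],[0,0.4,0,0],[0,0,-0.2,0],[0,0,-0.2,0],[0,0,0,0],[0,0,0,0],[0,0,0,0]]'; python3 -m handwheel '[[0,0,-0.1,0],[0,0,0,0],[0,0,0,0],[0,0,0,0]]'
```

```text
t: 9.95
eef_pos: [0.3949, -0.3067, 0.2446]
ee_rot: [3.142, -0.0, -3.084]
force: [-0.2, -0.2, -2.1]
width: 0.0578
t: 10.35
eef_pos: [0.3949, -0.3067, 0.2437]
ee_rot: [-3.142, -0.0, -3.084]
force: [0.2, 0.6, -2.4]
width: 0.058
```

```bash
python3 -m handwheel '[[0,0,-0.1,0],[0,0,0,0],[0,0,0,0],[0,0,0,0]]'; python3 -m handwheel '[[0,0,-0.1,0],[0,0,0,0],[0,0,0,0],[0,0,0,0]]'
```

```text
t: 10.75
eef_pos: [0.3949, -0.3066, 0.2428]
ee_rot: [-3.141, 0.0, -3.084]
force: [0.0, 0.5, -0.2]
width: 0.0578
t: 11.15
eef_pos: [0.3952, -0.3066, 0.2427]
ee_rot: [-3.141, 0.001, -3.083]
force: [-2.0, 4.6, 10.7]
width: 0.0579
```

```bash
python3 -m handwheel '[[0,0,0.1,0],[0,0,0,0],[0,0,0,0],[0,0,0,0],[0,0,0,0],[0,0,0,0],[0,0,0,0]]' 0; python3 -m handwheel '[[0,0,1,0],[0,0,2,0],[0,0,3,0],[0,0,3,0],[0,0,3,0],[0,0,3,0],[0,0,1,0],[0,0,0,0]]'; python3 - <<'E'
from h import *
f=cam('scene');im=f['image'][...,::-1]
cv2.imwrite(f'pics/scene3.png',cv2.resize(im[80:300,250:480],None,fx=2.6,fy=2.6))
E
```

```text
t: 11.85
eef_pos: [0.3949, -0.3067, 0.2426]
ee_rot: [3.142, -0.0, -3.084]
force: [-0.1, -1.1, 0.3]
width: 0.0875
t: 12.65
eef_pos: [0.395, -0.3067, 0.4048]
ee_rot: [-3.14, 0.004, -3.084]
force: [-0.1, -0.3, 0.3]
width: 0.0876
```

View pics/scene3.png

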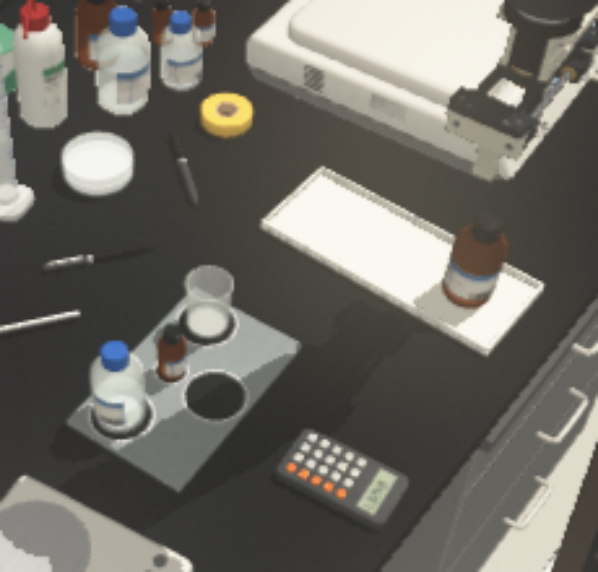

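```bash
python3 -m handwheel '[[1,1.975,0,0.0785],[1,1.975,0,0.0785],[1,1.975,0,0.0785],[1,1.975,0,0.0785],[1,1.975,0,0.0785],[1,1.975,0,0.0785],[1,1.975,0,0.0785],[1,1.975,0,0.0785],[1,1.975,0,0.0785],[1,1.975,0,0.0785],[1,1.975,0,0.0785],[1,1.975,0,0.0785],[1,1.975,0,0.0785],[1,1.975,0,0.0785],[1,1.975,0,0.0785],[1,1.975,0,0.0785],[1,1.975,0,0.0785],[1,1.975,0,0.0785],[1,1.975,0,0.0785],[1,1.975,0,0.0785]]'; python3 -m handwheel '[[0,0,0,0],[0,0,0,0],[0,0,-2,0],[0,0,-3,0],[0,0,-3,0],[0,0,-3,0],[0,0,-1,0],[0,0,-1,0],[0,0,0,0],[0,0,0,0]]';python3 - <<'E'
from h import *
f=cam('wrist');im=f['image'][...,::-1]
cv2.imwrite(f'pics/wrist4.png',im)
f=cam('scene');im=f['image'][...,::-1]
cv2.imwrite(f'pics/scene4.png',cv2.resize(im[80:300,200:420],None,fx=2.6,fy=2.6))
E
```

```text
t: 14.7
eef_pos: [0.5949, 0.0892, 0.4006]
ee_rot: [3.139, -0.001, -1.511]
force: [-0.5, -0.1, -0.0]
width: 0.0876
t: 15.7
eef_pos: [0.5953, 0.0884, 0.2737]
ee_rot: [-3.14, 0.0, -1.514]
force: [0.8, -0.3, -1.6]
width: 0.0877
```

View pics/wrist4.png

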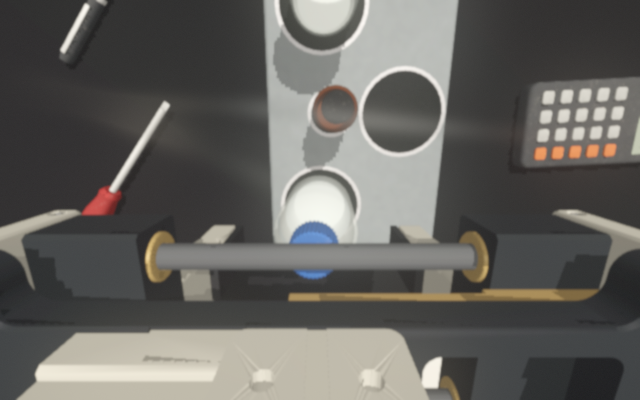

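View pics/scene4.png

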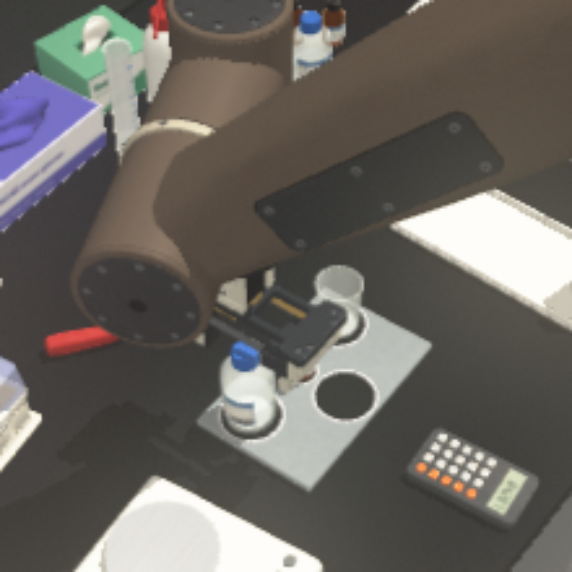

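```bash
python3 -m handwheel '[[0,0,-1,0],[0,0,-1,0],[0,0,-1,0],[0,0,-1,0],[0,0,0,0],[0,0,0,0]]'; python3 -m handwheel '[[0,0,0,0],[0,0,0,0],[0,0,0,0],[0,0,0,0],[0,0,0,0],[0,0,0,0],[0,0,0,0],[0,0,0,0],[0,0,0,0],[0,0,0,0],[0,0,0,0]]' 1 20;python3 -m handwheel '[[0,0,0.5,0],[0,0,1,0],[0,0,1.5,0],[0,0,2,0],[0,0,2,0],[0,0,2,0],[0,0,2,0],[0,0,2,0],[0,0,1,0],[0,0,0,0]]'
```

```text
t: 16.4
eef_pos: [0.5949, 0.0883, 0.2321]
ee_rot: [3.141, -0.001, -1.514]
force: [0.4, 0.0, 0.8]
width: 0.0876
t: 17.5
eef_pos: [0.595, 0.0884, 0.2329]
ee_rot: [-3.141, 0.0, -1.514]
force: [-0.6, -0.4, 4.6]
width: 0.0547
t: 18.5
eef_pos: [0.595, 0.0884, 0.3743]
ee_rot: [-3.139, 0.001, -1.514]
force: [-0.0, -0.4, -2.5]
width: 0.0546
```

```bash
python3 -m handwheel '[[-0.52,-1.975,0,-0.0785],[-0.52,-1.975,0,-0.0785],[-0.52,-1.975,0,-0.0785],[-0.52,-1.975,0,-0.0785],[-0.52,-1.975,0,-0.0785],[-0.52,-1.975,0,-0.0785],[-0.52,-1.975,0,-0.0785],[-0.52,-1.975,0,-0.0785],[-0.52,-1.975,0,-0.0785],[-0.52,-1.975,0,-0.0785],[-0.52,-1.975,0,-0.0785],[-0.52,-1.975,0,-0.0785],[-0.52,-1.975,0,-0.0785],[-0.52,-1.975,0,-0.0785],[-0.52,-1.975,0,-0.0785],[-0.52,-1.975,0,-0.0785],[-0.52,-1.975,0,-0.0785],[-0.52,-1.975,0,-0.0785],[-0.52,-1.975,0,-0.0785],[-0.52,-1.975,0,-0.0785]]'; python3 -m handwheel '[[0,0,0,0],[0,0,0,0],[0,0,-2,0],[0,0,-2,0],[0,0,-2,0],[0,0,-2,0],[0,0,-2,0],[0,0,-2,0],[0,0,-1,0],[0,0,-1,0],[0,0,0,0],[0,0,0,0]]'
```

```text
t: 20.5
eef_pos: [0.4902, -0.3072, 0.3712]
ee_rot: [3.141, -0.002, -3.087]
force: [0.3, -0.2, -1.9]
width: 0.0549
t: 21.7
eef_pos: [0.4912, -0.3066, 0.2331]
ee_rot: [-3.141, 0.0, -3.083]
force: [-0.1, -0.1, -1.5]
width: 0.0548
```

```bash
python3 -m handwheel '[[0,0,-0.3,0],[0,0,-0.2,0],[0,0,0,0],[0,0,0,0]]';  python3 -m handwheel '[[0,0,-0.1,0],[0,0,0,0],[0,0,0,0],[0,0,0,0]]'
```

```text
t: 22.1
eef_pos: [0.4909, -0.3067, 0.2279]
ee_rot: [-3.141, 0.0, -3.084]
force: [0.4, 0.6, -0.1]
width: 0.0547
t: 22.5
eef_pos: [0.491, -0.3067, 0.2269]
ee_rot: [-3.141, 0.0, -3.084]
force: [-1.0, 0.2, 2.6]
width: 0.0551
```

Touched down; release. Then go to the beaker.

```bash
python3 -m handwheel '[[0,0,0,0],[0,0,0,0],[0,0,0,0],[0,0,0,0],[0,0,0,0],[0,0,0,0],[0,0,0,0]]' 0; python3 -m handwheel '[[0,0,1,0],[0,0,2,0],[0,0,3,0],[0,0,3,0],[0,0,3,0],[0,0,2,0],[0,0,1,0],[0,0,0,0]]'; python3 - <<'E'
from h import *
f=cam('scene');im=f['image'][...,::-1]
cv2.imwrite(f'pics/scene5.png',cv2.resize(im[80:300,250:480],None,fx=2.6,fy=2.6))
E
```

```text
t: 23.2
eef_pos: [0.4909, -0.3066, 0.2266]
ee_rot: [3.142, -0.0, -3.084]
force: [-0.4, -0.2, -1.1]
width: 0.0874
t: 24.0
eef_pos: [0.491, -0.3067, 0.3784]
ee_rot: [-3.141, 0.003, -3.084]
force: [0.6, -0.3, 0.4]
width: 0.0876
```

View pics/scene5.png

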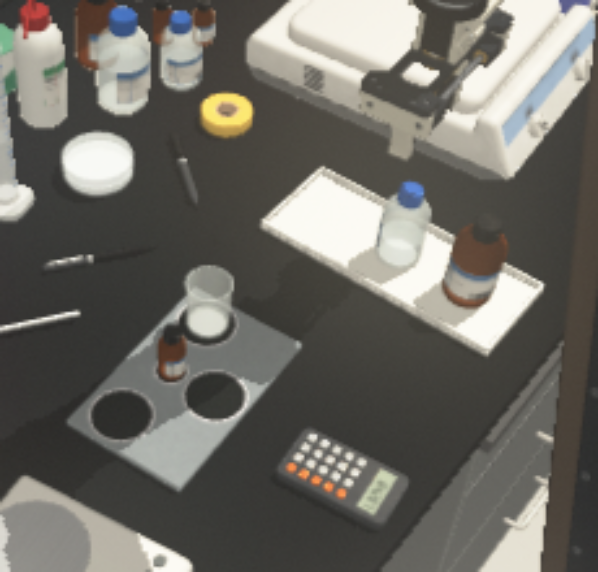

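```bash
python3 -m handwheel '[[0.555,1.175,0,0.0785],[0.555,1.175,0,0.0785],[0.555,1.175,0,0.0785],[0.555,1.175,0,0.0785],[0.555,1.175,0,0.0785],[0.555,1.175,0,0.0785],[0.555,1.175,0,0.0785],[0.555,1.175,0,0.0785],[0.555,1.175,0,0.0785],[0.555,1.175,0,0.0785],[0.555,1.175,0,0.0785],[0.555,1.175,0,0.0785],[0.555,1.175,0,0.0785],[0.555,1.175,0,0.0785],[0.555,1.175,0,0.0785],[0.555,1.175,0,0.0785],[0.555,1.175,0,0.0785],[0.555,1.175,0,0.0785],[0.555,1.175,0,0.0785],[0.555,1.175,0,0.0785]]' 0 8; python3 -m handwheel '[[0,0,0,0],[0,0,0,0],[0,0,-2,0],[0,0,-2,0],[0,0,-2,0],[0,0,-2,0],[0,0,-2,0],[0,0,-1,0],[0,0,0,0],[0,0,0,0]]';python3 - <<'E'
from h import *
f=cam('wrist');im=f['image'][...,::-1].copy()
for z in(.012,.078):
    a=np.linspace(0,6.28,60);q=proj(f,np.c_[.602+.027*np.cos(a),-.072+.027*np.sin(a),z+0*a]);cv2.polylines(im,[q.astype(np.int32)],True,(0,255,0),1)
cv2.imwrite(f'pics/wrist6.png',im)
f=cam('scene');im=f['image'][...,::-1]
cv2.imwrite(f'pics/scene6.png',cv2.resize(im[80:300,250:480],None,fx=2.6,fy=2.6))
E
```

```text
t: 26.05
eef_pos: [0.6017, -0.0711, 0.3746]
ee_rot: [3.138, -0.0, -1.511]
force: [-0.2, 0.3, -0.0]
width: 0.088
t: 27.05
eef_pos: [0.6021, -0.0719, 0.2671]
ee_rot: [-3.141, -0.0, -1.514]
force: [-1.0, 0.4, 0.0]
width: 0.0875
```

View pics/wrist6.png

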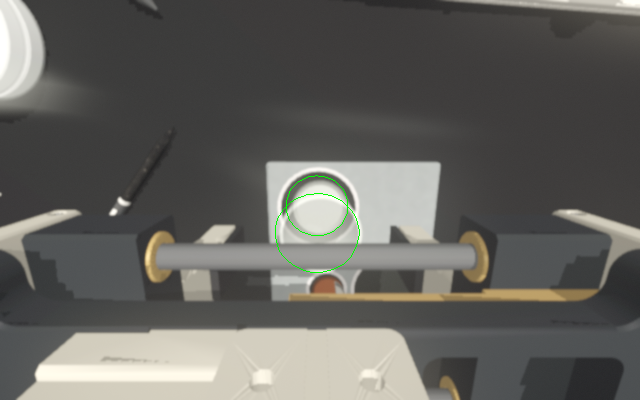

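View pics/scene6.png

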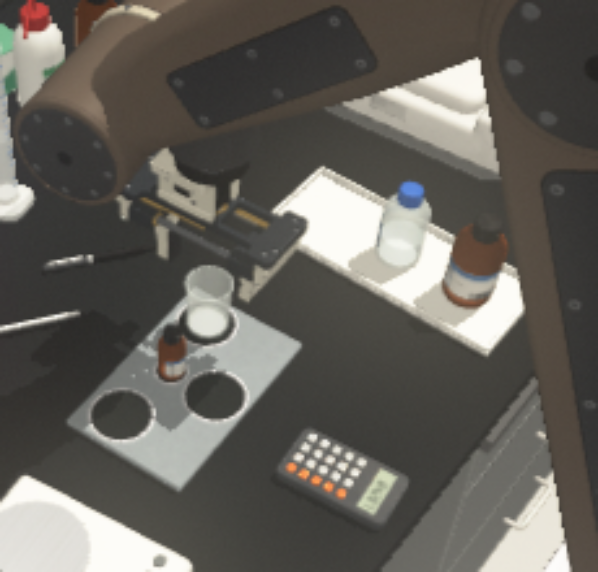

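```bash
python3 -m handwheel '[[0,0,-1,0],[0,0,-1,0],[0,0,-1,0],[0,0,-1,0],[0,0,-1,0],[0,0,-0.7,0],[0,0,0,0],[0,0,0,0]]'; python3 -m handwheel '[[0,0,0,0],[0,0,0,0],[0,0,0,0],[0,0,0,0],[0,0,0,0],[0,0,0,0],[0,0,0,0],[0,0,0,0],[0,0,0,0],[0,0,0,0],[0,0,0,0],[0,0,0,0]]' 1 8;python3 -m handwheel '[[0,0,0.5,0],[0,0,1,0],[0,0,1.5,0],[0,0,2,0],[0,0,2,0],[0,0,2,0],[0,0,2,0],[0,0,2,0],[0,0,1,0],[0,0,0,0]]'
```

```text
t: 27.95
eef_pos: [0.602, -0.0716, 0.2095]
ee_rot: [3.141, -0.0, -1.514]
force: [-0.5, -0.6, -0.6]
width: 0.0875
t: 29.15
eef_pos: [0.6019, -0.0717, 0.2097]
ee_rot: [3.142, -0.0, -1.514]
force: [-1.1, -0.3, 2.5]
width: 0.0523
t: 30.15
eef_pos: [0.6022, -0.0716, 0.3516]
ee_rot: [-3.138, 0.0, -1.514]
force: [-0.5, -0.5, -1.2]
width: 0.0522
```

```bash
python3 -m handwheel '[[-0.065,-1.175,0,-0.0785],[-0.065,-1.175,0,-0.0785],[-0.065,-1.175,0,-0.0785],[-0.065,-1.175,0,-0.0785],[-0.065,-1.175,0,-0.0785],[-0.065,-1.175,0,-0.0785],[-0.065,-1.175,0,-0.0785],[-0.065,-1.175,0,-0.0785],[-0.065,-1.175,0,-0.0785],[-0.065,-1.175,0,-0.0785],[-0.065,-1.175,0,-0.0785],[-0.065,-1.175,0,-0.0785],[-0.065,-1.175,0,-0.0785],[-0.065,-1.175,0,-0.0785],[-0.065,-1.175,0,-0.0785],[-0.065,-1.175,0,-0.0785],[-0.065,-1.175,0,-0.0785],[-0.065,-1.175,0,-0.0785],[-0.065,-1.175,0,-0.0785],[-0.065,-1.175,0,-0.0785]]'; python3 -m handwheel '[[0,0,0,0],[0,0,0,0],[0,0,-2,0],[0,0,-2,0],[0,0,-2,0],[0,0,-2,0],[0,0,-2,0],[0,0,-2,0],[0,0,-1,0],[0,0,-1,0],[0,0,0,0],[0,0,0,0]]'
```

```text
t: 32.15
eef_pos: [0.5886, -0.307, 0.3481]
ee_rot: [3.141, -0.002, -3.087]
force: [0.3, 1.1, 0.7]
width: 0.0521
t: 33.35
eef_pos: [0.5892, -0.3066, 0.2102]
ee_rot: [-3.141, 0.0, -3.083]
force: [0.6, -0.8, 0.4]
width: 0.0523
```

```bash
python3 -m handwheel '[[0,0,-0.3,0],[0,0,-0.2,0],[0,0,0,0],[0,0,0,0]]';  python3 -m handwheel '[[0,0,-0.1,0],[0,0,0,0],[0,0,0,0],[0,0,0,0]]'
```

```text
t: 33.75
eef_pos: [0.5889, -0.3067, 0.2049]
ee_rot: [-3.141, 0.0, -3.084]
force: [0.5, 1.0, -0.8]
width: 0.0522
t: 34.15
eef_pos: [0.5889, -0.3066, 0.2038]
ee_rot: [-3.141, 0.0, -3.084]
force: [0.3, -0.5, 0.9]
width: 0.0524
```

```bash
python3 -m handwheel '[[0,0,0,0],[0,0,0,0],[0,0,0,0],[0,0,0,0],[0,0,0,0],[0,0,0,0],[0,0,0,0]]' 0; python3 -m handwheel '[[0,0,1,0],[0,0,2,0],[0,0,3,0],[0,0,3,0],[0,0,3,0],[0,0,2,0],[0,0,1,0],[0,2,0,0],[0,3,0,0],[0,3,0,0],[0,2,0,0],[0,2,0,0],[0,0,0,0]]'; cat > look.py <<'E'
import sys
from h import *
k=sys.argv[1]
f=cam('scene');im=f['image'][...,::-1]
cv2.imwrite(f'pics/scene{k}.png',cv2.resize(im[80:330,210:480],None,fx=2.4,fy=2.4))
f=cam('top');im=f['image'][...,::-1]
cv2.imwrite(f'pics/top{k}.png',cv2.resize(im[140:320,160:480],None,fx=2.5,fy=2.5,interpolation=cv2.INTER_CUBIC))
E
python3 look.py 7
```

```text
t: 34.85
eef_pos: [0.5889, -0.3066, 0.2037]
ee_rot: [3.142, -0.0, -3.084]
force: [0.2, -0.9, 0.4]
width: 0.0873
t: 36.15
eef_pos: [0.5887, -0.1847, 0.3535]
ee_rot: [3.141, -0.0, -3.082]
force: [0.2, -0.4, 0.2]
width: 0.0878
```

View pics/scene7.png

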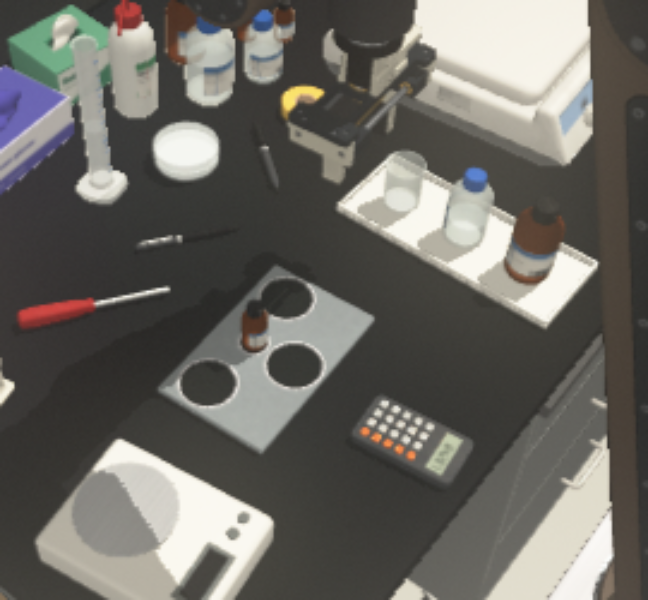

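View pics/top7.png

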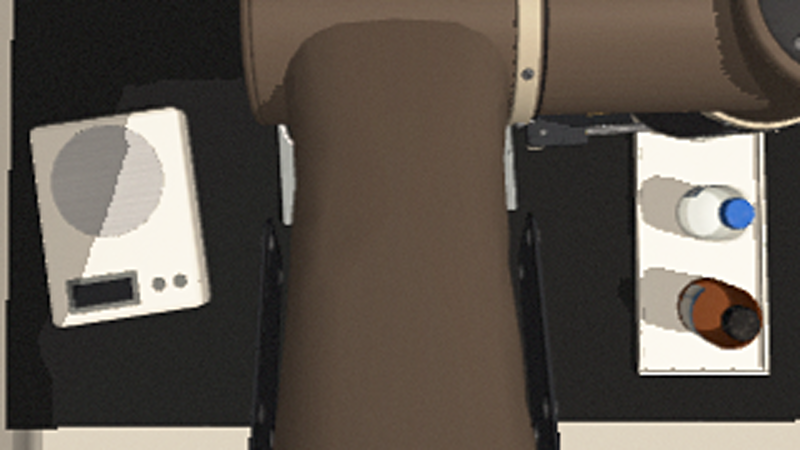

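```bash
python3 -m handwheel '[[0,2,0,0],[0,2,0,0],[0,2,0,0],[0,2,0,0],[0,2,0,0],[0,2,0,0],[0,2,0,0],[0,2,0,0],[0,2,0,0],[0,1.2,0,0],[0,0,0,0],[0,0,0,0],[0,0,-2,0],[0,0,-2,0],[0,0,-2,0],[0,0,-2,0],[0,0,-1,0],[0,0,0,0],[0,0,0,0]]' 0 10; python3 - <<'E'
from h import *
f=cam('wrist');im=f['image'][...,::-1].copy()
a=np.linspace(0,6.28,60);q=proj(f,np.c_[.5897+.0195*np.cos(a),.0075+.0195*np.sin(a),.01+0*a]);cv2.polylines(im,[q.astype(np.int32)],True,(0,255,0),1)
cv2.imwrite(f'pics/wrist8.png',im)
E
python3 look.py 8
```

```text
t: 38.15
eef_pos: [0.5892, 0.005, 0.2642]
ee_rot: [-3.141, 0.0, -3.084]
force: [1.8, -0.4, 0.1]
width: 0.0876
```

View pics/wrist8.png

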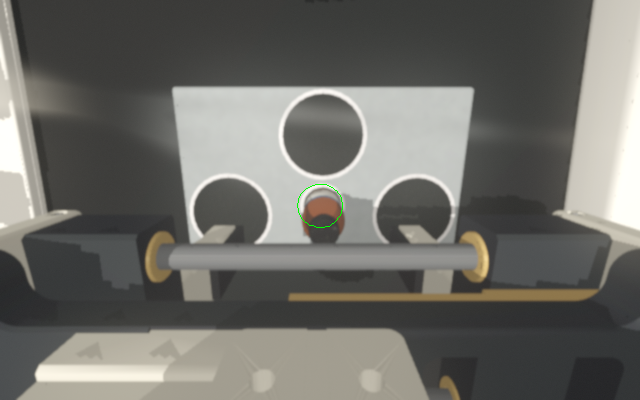

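View pics/scene8.png

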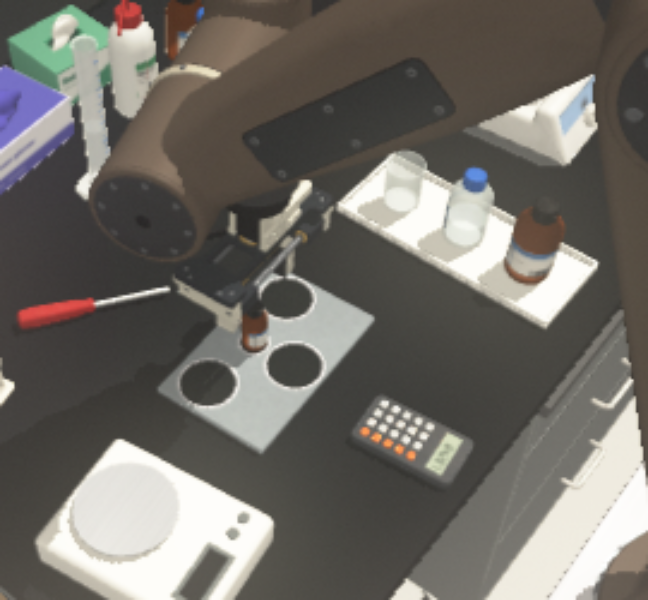

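```bash
python3 -m handwheel '[[0,0.2,-1,0],[0,0,-1,0],[0,0,-1,0],[0,0,-1,0],[0,0,-1,0],[0,0,-1,0],[0,0,-0.4,0],[0,0,0,0],[0,0,0,0]]'; python3 -m handwheel '[[0,0,0,0],[0,0,0,0],[0,0,0,0],[0,0,0,0],[0,0,0,0],[0,0,0,0],[0,0,0,0],[0,0,0,0],[0,0,0,0],[0,0,0,0],[0,0,0,0],[0,0,0,0],[0,0,0,0],[0,0,0,0],[0,0,0,0],[0,0,0,0]]' 1 10;python3 -m handwheel '[[0,0,0.5,0],[0,0,1,0],[0,0,1.5,0],[0,0,2,0],[0,0,2,0],[0,0,2,0],[0,0,2,0],[0,0,2,0],[0,0,2,0],[0,0,0,0]]'; python3 look.py 9
```

```text
t: 39.2
eef_pos: [0.589, 0.0074, 0.1998]
ee_rot: [-3.141, 0.0, -3.084]
force: [0.3, -0.1, 0.0]
width: 0.0876
t: 40.8
eef_pos: [0.5889, 0.0074, 0.1997]
ee_rot: [3.142, -0.0, -3.084]
force: [-0.6, 0.5, -0.8]
width: 0.0271
t: 41.8
eef_pos: [0.5896, 0.0074, 0.3538]
ee_rot: [3.141, 0.006, -3.083]
force: [0.2, 0.1, -0.5]
width: 0.0276
```

View pics/scene9.png

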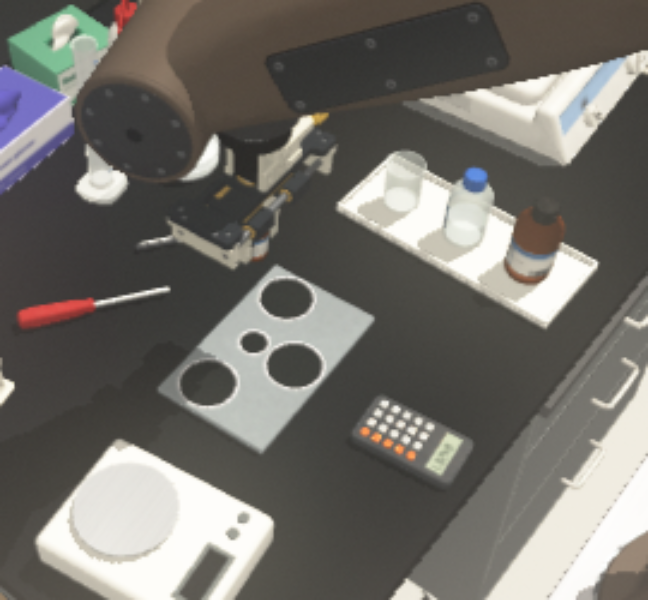

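```bash
python3 - <<'E'
from h import *
f=cam('scene');im=f['image'].astype(int);g=im.max(2)
v,u=np.mgrid[0:400,0:640]
print(im[292,262],im[325,270],im[300,292])
m=(g>150)&(g<225)&((u-262)**2+(v-292)**2<35**2)
m=cv2.morphologyEx(m.astype(np.uint8),cv2.MORPH_OPEN,np.ones((3,3)))
c=max(cv2.findContours(m,cv2.RETR_EXTERNAL,cv2.CHAIN_APPROX_NONE)[0],key=cv2.contourArea)[:,0]
w=plane(f,c[:,0],c[:,1],.06)*1000; print(cv2.fitEllipse(w[:,:2].astype(np.float32)),cv2.minEnclosingCircle(w[:,:2].astype(np.float32)), arm.get_state()['eef_pos'])
E
```

```text
[231 230 224] [254 253 249] [254 253 250]
((522.3606567382812, 326.50927734375), (41.674678802490234, 71.400390625), 103.05522918701172) ((521.2052612304688, 333.56817626953125), 37.73067855834961) [0.588494   0.00729405 0.34971665]
```

```bash
python3 - <<'E'
from h import *
f=cam('scene');im=f['image'].astype(int);g=im.min(2)
v,u=np.mgrid[0:400,0:640]
m=(g>150)&(g<235)&((u-262)**2+(v-292)**2<32**2)
m=cv2.morphologyEx(m.astype(np.uint8),cv2.MORPH_OPEN,np.ones((3,3)))
c=max(cv2.findContours(m,cv2.RETR_EXTERNAL,cv2.CHAIN_APPROX_NONE)[0],key=cv2.contourArea)[:,0]
w=plane(f,c[:,0],c[:,1],.06)*1000; print(cv2.fitEllipse(w[:,:2].astype(np.float32)),cv2.minEnclosingCircle(w[:,:2].astype(np.float32)), arm.get_state()['eef_pos'])
E
```

```text
((529.0780639648438, 292.6156921386719), (109.67378234863281, 113.95069885253906), 21.336774826049805) ((529.0769653320312, 292.9482421875), 58.22433853149414) [0.58843864 0.00727751 0.34920807]
```

```bash
python3 -m handwheel '[[-0.39,1.89,0,0],[-0.39,1.89,0,0],[-0.39,1.89,0,0],[-0.39,1.89,0,0],[-0.39,1.89,0,0],[-0.39,1.89,0,0],[-0.39,1.89,0,0],[-0.39,1.89,0,0],[-0.39,1.89,0,0],[-0.39,1.89,0,0],[-0.39,1.89,0,0],[-0.39,1.89,0,0],[-0.39,1.89,0,0],[-0.39,1.89,0,0],[-0.39,1.89,0,0],[0,0,0,0],[0,0,0,0],[0,0,0,0]]';python3 -m handwheel '[[0,0,-2,0],[0,0,-2,0],[0,0,-2,0],[0,0,-2,0],[0,0,-1,0],[0,0,-0.5,0],[0,0,0,0],[0,0,0,0],[0,0,0,0]]'; python3 look.py 10
```

```text
t: 43.8
eef_pos: [0.5303, 0.2907, 0.3495]
ee_rot: [-3.141, -0.0, -3.084]
force: [0.1, 0.2, 0.4]
width: 0.0275
t: 44.7
eef_pos: [0.5306, 0.2911, 0.2557]
ee_rot: [3.141, 0.001, -3.084]
force: [0.5, 0.1, -0.5]
width: 0.0272
```

View pics/scene10.png

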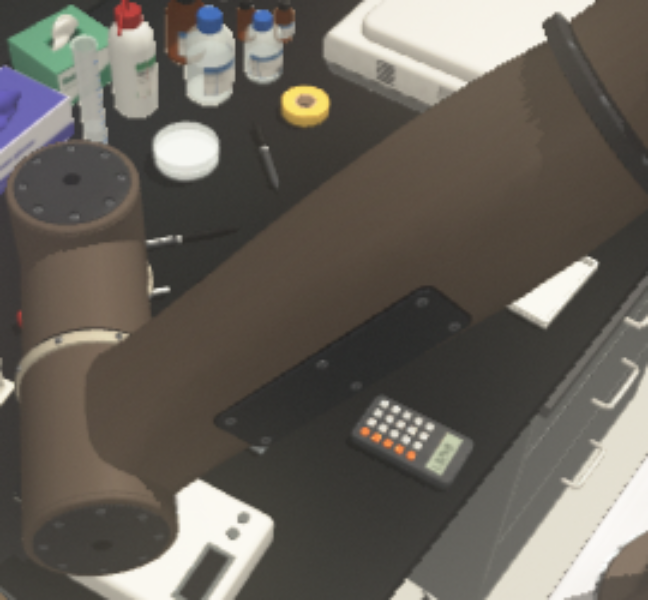

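```bash
python3 -m handwheel '[[0,0,-0.3,0],[0,0,-0.1,0],[0,0,0,0],[0,0,0,0]]';  python3 -m handwheel '[[0,0,-0.1,0],[0,0,0,0],[0,0,0,0],[0,0,0,0]]'
```

```text
t: 45.2
eef_pos: [0.5304, 0.2909, 0.2506]
ee_rot: [-3.141, -0.0, -3.084]
force: [-0.1, 0.1, -0.2]
width: 0.0272
t: 45.6
eef_pos: [0.5304, 0.2909, 0.2497]
ee_rot: [3.142, -0.0, -3.084]
force: [0.2, -0.3, -0.8]
width: 0.0272
```

```bash
python3 -m handwheel '[[0,0,-0.1,0],[0,0,0,0],[0,0,0,0],[0,0,0,0]]';  
```

```text
t: 46.0
eef_pos: [0.5307, 0.2909, 0.2494]
ee_rot: [3.141, 0.001, -3.084]
force: [-0.6, -1.8, 5.8]
width: 0.0267
```

Contact. Release, rise, and step back to look.

```bash
python3 -m handwheel '[[0,0,0.05,0],[0,0,0,0],[0,0,0,0],[0,0,0,0],[0,0,0,0],[0,0,0,0],[0,0,0,0],[0,0,0,0],[0,0,0,0]]' 0; python3 -m handwheel '[[0,0,1,0],[0,0,2,0],[0,0,3,0],[0,0,3,0],[0,0,2,0],[0,-2,1,0],[0,-4,1,0],[0,-4,0,0],[0,-4,0,0],[0,-4,0,0],[0,-4,0,0],[0,-4,0,0],[0,-4,0,0],[0,-4,0,0],[0,-2,0,0],[0,0,0,0],[0,0,0,0]]';  python3 look.py 11
```

```text
t: 46.9
eef_pos: [0.5304, 0.2909, 0.2492]
ee_rot: [-3.142, 0.0, -3.084]
force: [-0.6, 0.5, 0.3]
width: 0.0871
t: 48.6
eef_pos: [0.5299, -0.0699, 0.3793]
ee_rot: [3.141, -0.0, -3.086]
force: [-0.0, -0.7, -0.1]
width: 0.0878
```

View pics/scene11.png

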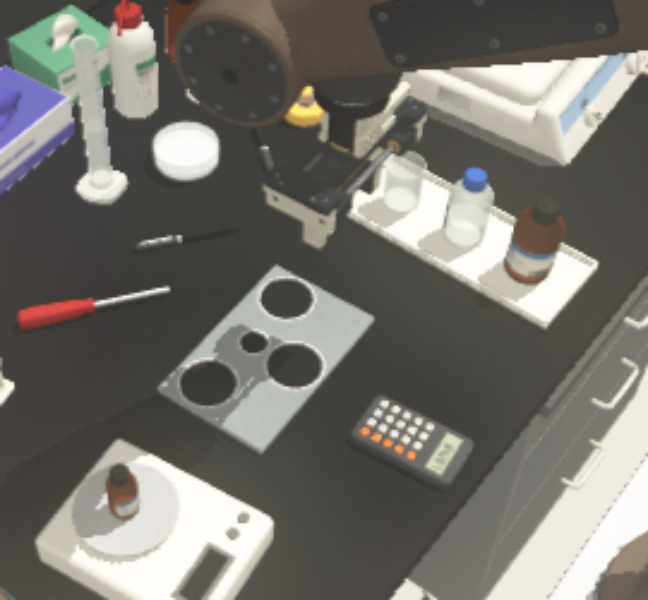

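View pics/top11.png

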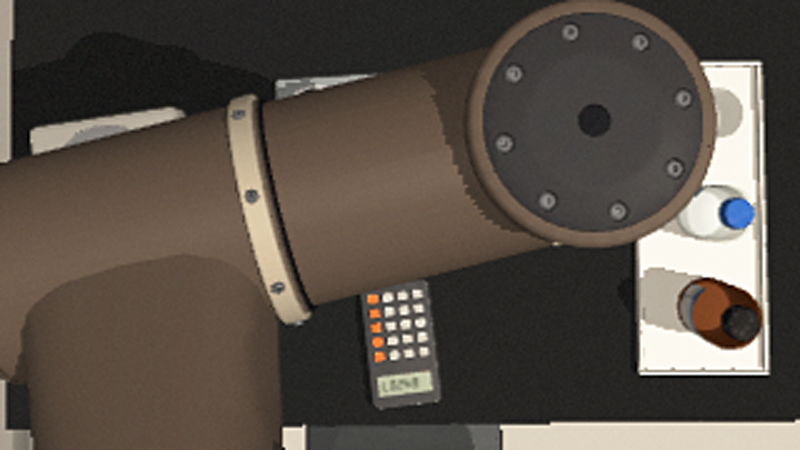

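```bash
python3 - <<'E'
from h import *
f=cam('scene');im=f['image'].astype(int);v,u=np.mgrid[0:400,0:640]
m=(im.max(2)<65)&(abs(u-260)<8)&(abs(v-276)<7);c=u[m].mean(),v[m].mean();print(c,m.sum(),plane(f,*c,.123)*1000)
print(arm.get_state()['eef_pos'])
E
python3 -m handwheel '[[0.49,-1.97,0,0],[0.49,-1.97,0,0],[0.49,-1.97,0,0],[0.49,-1.97,0,0],[0.49,-1.97,0,0],[0.49,-1.97,0,0],[0.49,-1.97,0,0],[0.49,-1.97,0,0],[0.49,-1.97,0,0],[0.49,-1.97,0,0],[0.49,-1.97,0,0],[0.49,-1.97,0,0],[0,0,0,0],[0,0,0,0],[0,0,0,0]]' 0 8
```

```text
(np.float64(nan), np.float64(nan)) 0 [nan nan nan]
[ 0.53026806 -0.0685816   0.37926475]
t: 50.25
eef_pos: [0.5893, -0.3045, 0.3791]
ee_rot: [3.141, -0.0, -3.083]
force: [-0.2, 0.4, -0.3]
width: 0.0879<stdin>:3: RuntimeWarning: Mean of empty slice.
  ret = ret.dtype.type(ret / rcount)
```

```bash
python3 -m handwheel '[[0,-0.2,-2,0],[0,0,-2.5,0],[0,0,-2.5,0],[0,0,-2.5,0],[0,0,-2,0],[0,0,-2,0],[0,0,-1,0],[0,0,-1,0],[0,0,-1,0],[0,0,-1,0],[0,0,0,0],[0,0,0,0]]'; python3 look.py 12;python3 - <<'E'
from h import *
f=cam('scene');im=f['image'].astype(int)
cv2.imwrite('pics/pan12.png',cv2.resize(f['image'][250:350,210:340][...,::-1],None,fx=5,fy=5,interpolation=cv2.INTER_CUBIC))
E
```

```text
t: 51.45
eef_pos: [0.5893, -0.3076, 0.2043]
ee_rot: [-3.141, -0.0, -3.084]
force: [0.2, 0.0, -0.8]
width: 0.0879
```

View pics/pan12.png

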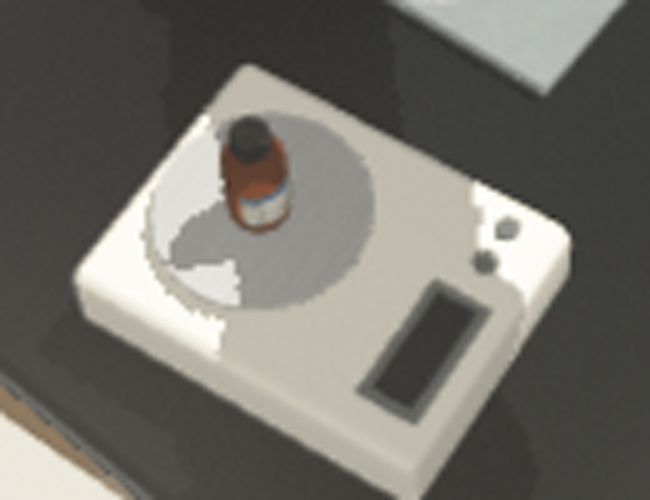

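View pics/top12.png

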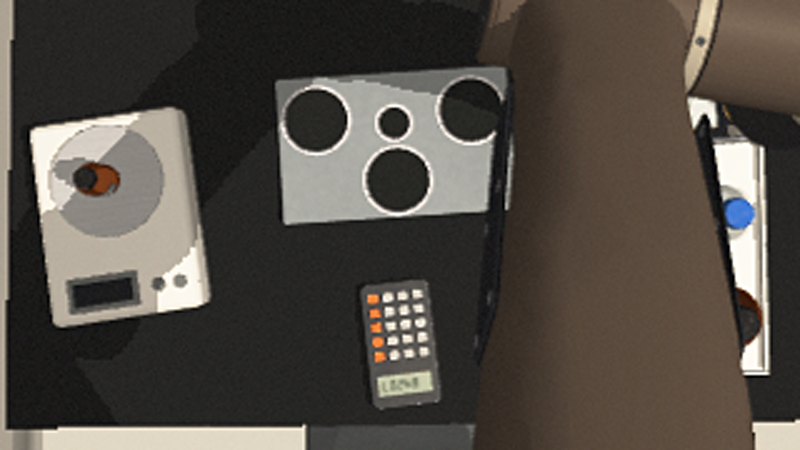

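```bash
python3 -m handwheel '[[0,0,-0.05,0],[0,0,0,0],[0,0,0,0],[0,0,0,0],[0,0,0,0],[0,0,0,0],[0,0,0,0],[0,0,0,0],[0,0,0,0],[0,0,0,0],[0,0,0,0],[0,0,0,0]]' 1 8;python3 -m handwheel '[[0,0,0.5,0],[0,0,1,0],[0,0,1.5,0],[0,0,2,0],[0,0,2,0],[0,0,2,0],[0,0,2,0],[0,0,2,0],[0,0,2,0],[0,0,0,0],[0,0,0,0]]'
```

```text
t: 52.8
eef_pos: [0.5892, -0.3075, 0.2037]
ee_rot: [3.142, 0.0, -3.084]
force: [-0.0, 0.5, 0.2]
width: 0.0526
t: 53.9
eef_pos: [0.589, -0.3075, 0.3551]
ee_rot: [-3.141, 0.002, -3.084]
force: [-0.1, 0.2, -1.8]
width: 0.0523
```

```bash
python3 -m handwheel '[[0.065,1.18,0,0.0785],[0.065,1.18,0,0.0785],[0.065,1.18,0,0.0785],[0.065,1.18,0,0.0785],[0.065,1.18,0,0.0785],[0.065,1.18,0,0.0785],[0.065,1.18,0,0.0785],[0.065,1.18,0,0.0785],[0.065,1.18,0,0.0785],[0.065,1.18,0,0.0785],[0.065,1.18,0,0.0785],[0.065,1.18,0,0.0785],[0.065,1.18,0,0.0785],[0.065,1.18,0,0.0785],[0.065,1.18,0,0.0785],[0.065,1.18,0,0.0785],[0.065,1.18,0,0.0785],[0.065,1.18,0,0.0785],[0.065,1.18,0,0.0785],[0.065,1.18,0,0.0785]]'; python3 -m handwheel '[[0,0,0,0],[0,0,0,0],[0,0,-2,0],[0,0,-2,0],[0,0,-2,0],[0,0,-2,0],[0,0,-2,0],[0,0,-2,0],[0,0,-1,0],[0,0,-0.5,0],[0,0,0,0],[0,0,0,0]]'
```

```text
t: 55.9
eef_pos: [0.6018, -0.0711, 0.3528]
ee_rot: [3.14, 0.0, -1.511]
force: [0.4, 0.5, -0.3]
width: 0.0525
t: 57.1
eef_pos: [0.6025, -0.0716, 0.2194]
ee_rot: [-3.141, -0.0, -1.514]
force: [0.1, 0.3, 0.1]
width: 0.0521
```

```bash
python3 -m handwheel '[[0,0,-0.5,0],[0,0,-0.3,0],[0,0,-0.1,0],[0,0,0,0],[0,0,0,0]]';  python3 -m handwheel '[[0,0,-0.05,0],[0,0,0,0],[0,0,0,0],[0,0,0,0]]'
```

```text
t: 57.6
eef_pos: [0.6022, -0.0715, 0.2097]
ee_rot: [-3.141, 0.0, -1.514]
force: [-0.8, 0.1, 0.4]
width: 0.0526
t: 58.0
eef_pos: [0.6022, -0.0715, 0.2095]
ee_rot: [-3.141, -0.0, -1.514]
force: [-1.7, 0.4, 4.4]
width: 0.0524
```

```bash
python3 -m handwheel '[[0,0,0,0],[0,0,0,0],[0,0,0,0],[0,0,0,0],[0,0,0,0],[0,0,0,0],[0,0,0,0],[0,0,1,0],[0,0,2,0],[0,0,3,0],[0,0,3,0],[0,0,3,0],[0,0,3,0],[0,0,1.7,0],[0,0,0,0]]' 0; python3 -m handwheel '[[-0.555,-1.175,0,-0.0785],[-0.555,-1.175,0,-0.0785],[-0.555,-1.175,0,-0.0785],[-0.555,-1.175,0,-0.0785],[-0.555,-1.175,0,-0.0785],[-0.555,-1.175,0,-0.0785],[-0.555,-1.175,0,-0.0785],[-0.555,-1.175,0,-0.0785],[-0.555,-1.175,0,-0.0785],[-0.555,-1.175,0,-0.0785],[-0.555,-1.175,0,-0.0785],[-0.555,-1.175,0,-0.0785],[-0.555,-1.175,0,-0.0785],[-0.555,-1.175,0,-0.0785],[-0.555,-1.175,0,-0.0785],[-0.555,-1.175,0,-0.0785],[-0.555,-1.175,0,-0.0785],[-0.555,-1.175,0,-0.0785],[-0.555,-1.175,0,-0.0785],[-0.555,-1.175,0,-0.0785]]'; python3 -m handwheel '[[0,0,0,0],[0,0,0,0],[0,0,0,0]]'; python3 look.py 13
```

```text
t: 59.5
eef_pos: [0.6027, -0.0716, 0.3804]
ee_rot: [-3.135, 0.0, -1.513]
force: [-0.6, -0.1, 0.2]
width: 0.0878
t: 61.5
eef_pos: [0.4906, -0.3069, 0.3759]
ee_rot: [3.141, -0.001, -3.087]
force: [0.5, 0.3, -0.5]
width: 0.0879
t: 61.8
eef_pos: [0.4913, -0.3062, 0.3761]
ee_rot: [3.141, -0.0, -3.082]
force: [1.4, 0.6, -0.6]
width: 0.0875
```

View pics/scene13.png

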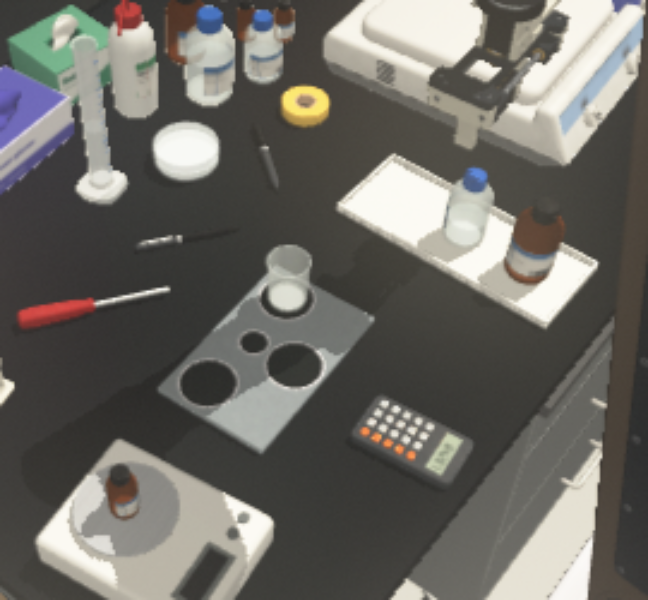

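Beaker is back on its inlay. Pick the clear bottle (down 14.9 cm).

```bash
python3 -m handwheel '[[0,0,-2,0],[0,0,-2.5,0],[0,0,-2.5,0],[0,0,-2,0],[0,0,-2,0],[0,0,-1,0],[0,0,-1,0],[0,0,-1,0],[0,0,-0.9,0],[0,0,0,0],[0,0,0,0]]' 0 20;  python3 -m handwheel '[[0,0,0,0],[0,0,0,0],[0,0,0,0],[0,0,0,0],[0,0,0,0],[0,0,0,0],[0,0,0,0],[0,0,0,0],[0,0,0,0],[0,0,0,0],[0,0,0,0],[0,0,0,0]]' 1 20;python3 -m handwheel '[[0,0,0.5,0],[0,0,1,0],[0,0,1.5,0],[0,0,2,0],[0,0,2,0],[0,0,2,0],[0,0,2,0],[0,0,2,0],[0,0,2,0],[0,0,0,0],[0,0,0,0]]'
```

```text
t: 63.0
eef_pos: [0.4913, -0.3066, 0.2273]
ee_rot: [-3.141, -0.0, -3.084]
force: [-0.0, 0.1, -0.2]
width: 0.0878
t: 64.2
eef_pos: [0.4913, -0.3066, 0.2273]
ee_rot: [-3.141, 0.0, -3.084]
force: [0.3, -0.2, 4.4]
width: 0.0547
t: 65.3
eef_pos: [0.4909, -0.3064, 0.3773]
ee_rot: [3.141, 0.001, -3.084]
force: [-0.5, 0.4, -1.5]
width: 0.0546
```

```bash
python3 -m handwheel '[[0.52,1.975,0,0.0785],[0.52,1.975,0,0.0785],[0.52,1.975,0,0.0785],[0.52,1.975,0,0.0785],[0.52,1.975,0,0.0785],[0.52,1.975,0,0.0785],[0.52,1.975,0,0.0785],[0.52,1.975,0,0.0785],[0.52,1.975,0,0.0785],[0.52,1.975,0,0.0785],[0.52,1.975,0,0.0785],[0.52,1.975,0,0.0785],[0.52,1.975,0,0.0785],[0.52,1.975,0,0.0785],[0.52,1.975,0,0.0785],[0.52,1.975,0,0.0785],[0.52,1.975,0,0.0785],[0.52,1.975,0,0.0785],[0.52,1.975,0,0.0785],[0.52,1.975,0,0.0785]]'; python3 -m handwheel '[[0,0,0,0],[0,0,0,0],[0,0,-2,0],[0,0,-2,0],[0,0,-2,0],[0,0,-2,0],[0,0,-2,0],[0,0,-2,0],[0,0,-1,0],[0,0,-0.5,0],[0,0,0,0],[0,0,0,0]]'
```

```text
t: 67.3
eef_pos: [0.5949, 0.0892, 0.3756]
ee_rot: [3.139, -0.001, -1.511]
force: [1.0, -0.1, -2.6]
width: 0.0547
t: 68.5
eef_pos: [0.5955, 0.0884, 0.243]
ee_rot: [-3.141, 0.0, -1.514]
force: [0.4, 1.0, -1.7]
width: 0.0546
```

```bash
python3 -m handwheel '[[0,0,-0.5,0],[0,0,-0.3,0],[0,0,-0.1,0],[0,0,0,0],[0,0,0,0]]';  python3 -m handwheel '[[0,0,-0.1,0],[0,0,0,0],[0,0,0,0],[0,0,0,0]]'
```

```text
t: 69.0
eef_pos: [0.5951, 0.0885, 0.2334]
ee_rot: [-3.142, -0.0, -1.514]
force: [-0.8, -0.9, 1.3]
width: 0.0548
t: 69.4
eef_pos: [0.5952, 0.0884, 0.2333]
ee_rot: [-3.141, -0.0, -1.513]
force: [-3.1, -0.7, 8.7]
width: 0.0547
```

```bash
python3 -m handwheel '[[0,0,0.05,0],[0,0,0,0],[0,0,0,0],[0,0,0,0],[0,0,0,0],[0,0,0,0],[0,0,0,0],[0,0,1,0],[0,0,2,0],[0,0,3,0],[0,0,3,0],[0,0,3,0],[0,0,3,0],[0,0,2.1,0],[0,0,0,0]]' 0; python3 -m handwheel '[[-1,-1.975,0,-0.0785],[-1,-1.975,0,-0.0785],[-1,-1.975,0,-0.0785],[-1,-1.975,0,-0.0785],[-1,-1.975,0,-0.0785],[-1,-1.975,0,-0.0785],[-1,-1.975,0,-0.0785],[-1,-1.975,0,-0.0785],[-1,-1.975,0,-0.0785],[-1,-1.975,0,-0.0785],[-1,-1.975,0,-0.0785],[-1,-1.975,0,-0.0785],[-1,-1.975,0,-0.0785],[-1,-1.975,0,-0.0785],[-1,-1.975,0,-0.0785],[-1,-1.975,0,-0.0785],[-1,-1.975,0,-0.0785],[-1,-1.975,0,-0.0785],[-1,-1.975,0,-0.0785],[-1,-1.975,0,-0.0785]]' 0 25; python3 -m handwheel '[[0,0,0,0],[0,0,0,0],[0,0,0,0]]'; python3 look.py 14
```

```text
t: 70.9
eef_pos: [0.5957, 0.0885, 0.4084]
ee_rot: [-3.135, 0.002, -1.513]
force: [0.7, -0.4, -0.1]
width: 0.0874
t: 72.9
eef_pos: [0.3944, -0.3072, 0.4037]
ee_rot: [3.141, -0.0, -3.087]
force: [0.2, -0.5, -0.8]
width: 0.0878
t: 73.2
eef_pos: [0.3952, -0.3062, 0.4036]
ee_rot: [3.141, 0.0, -3.083]
force: [0.0, 0.4, 0.3]
width: 0.0878
```

View pics/scene14.png

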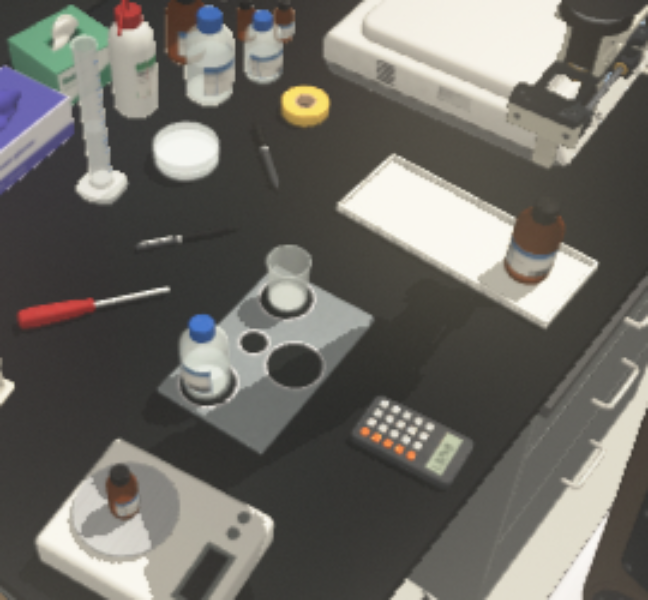

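Brown: down 16.1 cm to 0.2427, grip, lift.

```bash
python3 -m handwheel '[[0,0,-2,0],[0,0,-2.5,0],[0,0,-2.5,0],[0,0,-2,0],[0,0,-2,0],[0,0,-2,0],[0,0,-1,0],[0,0,-1,0],[0,0,-1,0],[0,0,0,0],[0,0,0,0]]' 0 25;  python3 -m handwheel '[[0,0,0,0],[0,0,0,0],[0,0,0,0],[0,0,0,0],[0,0,0,0],[0,0,0,0],[0,0,0,0],[0,0,0,0],[0,0,0,0],[0,0,0,0],[0,0,0,0],[0,0,0,0]]' 1 25;python3 -m handwheel '[[0,0,0.5,0],[0,0,1,0],[0,0,1.5,0],[0,0,2,0],[0,0,2,0],[0,0,2,0],[0,0,2,0],[0,0,2,0],[0,0,2,0],[0,0,0,0],[0,0,0,0]]'
```

```text
t: 74.4
eef_pos: [0.3954, -0.3066, 0.2439]
ee_rot: [-3.141, 0.0, -3.084]
force: [0.6, -0.6, -0.1]
width: 0.0878
t: 75.6
eef_pos: [0.3952, -0.3065, 0.2438]
ee_rot: [-3.142, 0.0, -3.084]
force: [-1.9, 2.3, 5.4]
width: 0.0579
t: 76.7
eef_pos: [0.3949, -0.3064, 0.3937]
ee_rot: [3.141, 0.001, -3.084]
force: [0.3, 0.3, -2.5]
width: 0.0579
```

```bash
python3 -m handwheel '[[0.83,1.944,0,0],[0.83,1.944,0,0],[0.83,1.944,0,0],[0.83,1.944,0,0],[0.83,1.944,0,0],[0.83,1.944,0,0],[0.83,1.944,0,0],[0.83,1.944,0,0],[0.83,1.944,0,0],[0.83,1.944,0,0],[0.83,1.944,0,0],[0.83,1.944,0,0],[0.83,1.944,0,0],[0.83,1.944,0,0],[0.83,1.944,0,0],[0.83,1.944,0,0],[0,0,0,0],[0,0,0,0],[0,0,0,0]]'; python3 -m handwheel '[[0,0,-2,0],[0,0,-2,0],[0,0,-2,0],[0,0,-2,0],[0,0,-2,0],[0,0,-2,0],[0,0,-1,0],[0,0,-0.5,0],[0,0,0,0],[0,0,0,0]]'
```

```text
t: 78.6
eef_pos: [0.5275, 0.0041, 0.3928]
ee_rot: [-3.141, -0.002, -3.084]
force: [-0.1, -0.5, -2.6]
width: 0.058
t: 79.6
eef_pos: [0.5283, 0.0045, 0.2594]
ee_rot: [3.141, 0.001, -3.084]
force: [0.6, 0.6, -2.8]
width: 0.0577
```

```bash
python3 -m handwheel '[[0,0,-0.5,0],[0,0,-0.3,0],[0,0,-0.1,0],[0,0,0,0],[0,0,0,0]]';  python3 -m handwheel '[[0,0,-0.05,0],[0,0,0,0],[0,0,0,0],[0,0,0,0]]'
```

```text
t: 80.1
eef_pos: [0.528, 0.0046, 0.2499]
ee_rot: [3.142, 0.0, -3.084]
force: [-0.7, 0.6, 1.7]
width: 0.0575
t: 80.5
eef_pos: [0.5282, 0.0046, 0.2499]
ee_rot: [3.142, 0.001, -3.084]
force: [-1.9, 0.1, 4.7]
width: 0.0576
```

```bash
python3 -m handwheel '[[0,0,0.05,0],[0,0,0,0],[0,0,0,0],[0,0,0,0],[0,0,0,0],[0,0,0,0],[0,0,0,0],[0,0,1,0],[0,0,2,0],[0,0,3,0],[0,0,3,0],[0,0,3,0],[0,0,3,0],[0,0,1,0],[0,0,0,0]]' 0; python3 -m handwheel '[[-1,-3,0,0],[-1,-3,0,0],[-1,-3,0,0],[-1,-3,0,0],[-1,-3,0,0],[-1,-3,0,0],[-1,-3,0,0],[-1,-3,0,0],[-1,-3,0,0],[-1,-3,0,0],[-1,-3,0,0],[-1,-3,0,0],[-1,-3,0,0],[-1,-3,0,0],[-1,-3,0,0],[-1,-3,0,0],[-1,-3,0,0],[0,0,0,0],[0,0,0,0],[0,0,0,0]]'; python3 look.py 15;python3 meas0.py | grep -v '^ \['; python3 - <<'E'
from h import *
f=cam('top');im=f['image'].astype(int)
v,u=np.mgrid[0:400,0:640]
m=(im[...,2]>im[...,0]+40)&(u>270)&(u<300)&(v>170)&(v<205)
w=plane(f,u[m],v[m],.116)*1000;print('blue',w.mean(0),np.ptp(w,0))
a=np.load('top0.npz')['image']
cv2.imwrite('pics/cmp.png',cv2.resize(np.vstack([a[160:235,265:370],f['image'][160:235,265:370]])[...,::-1],None,fx=4,fy=4,interpolation=cv2.INTER_CUBIC))
E
```

```text
t: 82.0
eef_pos: [0.5281, 0.0045, 0.4119]
ee_rot: [3.141, 0.004, -3.084]
force: [-0.0, 0.3, 0.1]
width: 0.0877
t: 84.0
eef_pos: [0.3579, -0.505, 0.4087]
ee_rot: [3.14, -0.001, -3.084]
force: [0.1, 0.8, 0.3]
width: 0.088
stand ((567.6281127929688, 6.181793212890625), (150.02944946289062, 241.33963012695312), 3.3295671939849854) (240, 150)
tray ((491.5521545410156, -304.687744140625), (135.64907836914062, 318.9244689941406), 89.33631896972656) (320, 130)
bal ((497.2352294921875, 278.1850891113281), (200.30723571777344, 157.02642822265625), 8.092711448669434) (200, 150)
pan ((530.8087768554688, 287.8952941894531), (103.95787048339844, 106.27322387695312), 73.62458801269531)
bluecap [612.01334855  84.21469715 116.        ] [448.5312522  177.10592708   0.        ]
[[     0      0    640    400 255607]
brown cap [525.75246595   4.14859292 129.        ] [27.22806935 27.25685156  0.        ] [313 206  13  13 136]
dropper cap [517.66256923   9.68619033  79.        ] [50.39595374 55.13435074  0.        ] [307 202  24  22  77]
blue [598.1725586  87.2266844 116.       ] [27.9047012  27.70788627  0.        ]
```

View pics/cmp.png

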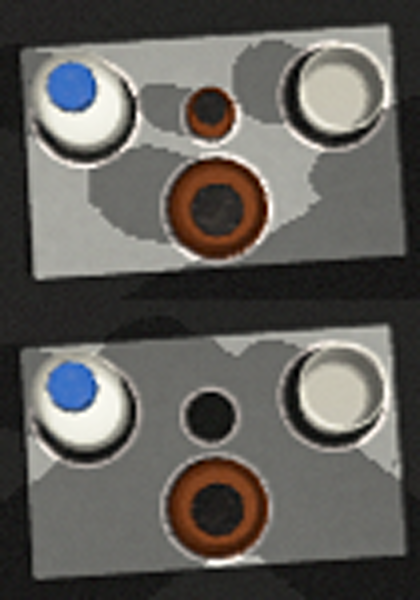

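View pics/scene15.png

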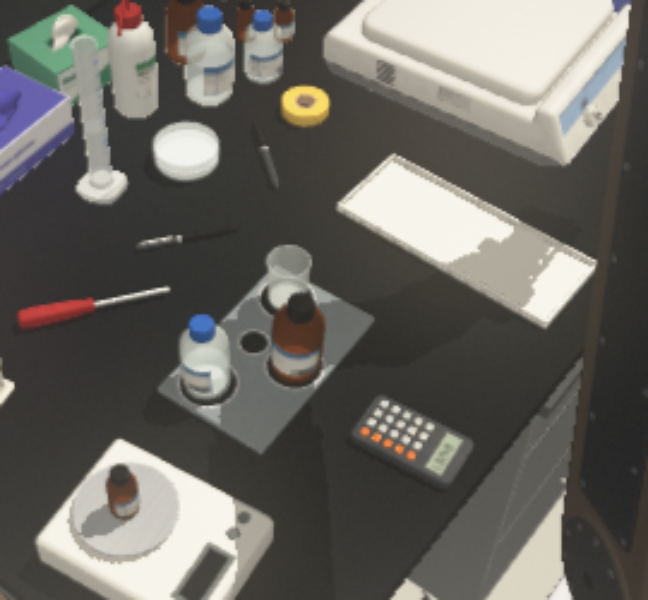

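View pics/top15.png

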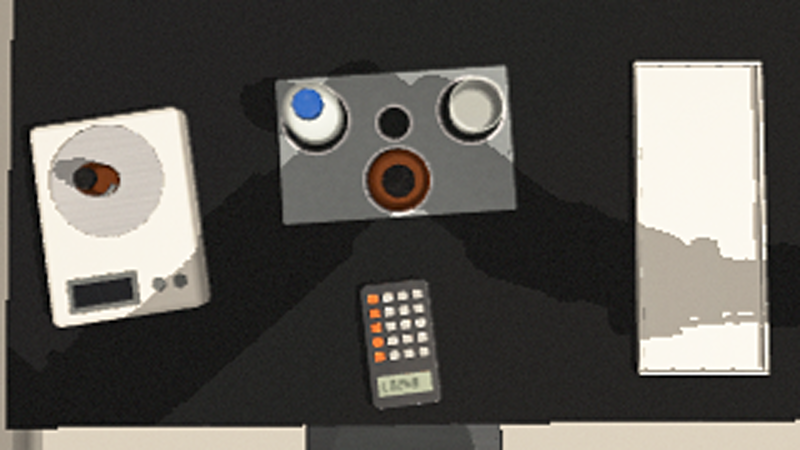

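```bash
python3 - <<'E'
from h import *
f=cam('top');print(plane(f,194.2,211.4,.127)*1000)
f=cam('scene');print(plane(f,210+120.5/2.4,80+473/2.4,.124)*1000)
s=arm.get_state();print(s['t'],s['qd'].round(3));arm.job_done()
E
```

```text
[529.68563887 286.89809071 127.        ]
[529.30460821 287.92855911 124.        ]
84.3 [-0.004 -0.     0.003  0.     0.     0.001]
the job is handed in; nothing more can be done
```

The job is done and handed in at 84.3 s, inside the 138 s limit; no verdict was reported. I moved the brown bottle, clear bottle and beaker to the tray, stood the dropper bottle on the pan, then put the beaker, clear bottle and brown bottle back on their own spots.

What my last pictures showed:
- **Bottles:** the brown and clear caps are within about 1 mm of where they were at the start.
- **Beaker:** I compared it with the first picture by eye only. It looks to be in the same place on its inlay.
- **Dropper bottle:** its cap measures about (530, 287) mm. The pan centre I aimed at is about (530, 291) mm, from two views that differ by 2–3 mm. That puts it about 4 mm off, within the 15 mm limit.
- **Everything:** all four vessels stand upright and released. The arm is withdrawn, at rest and touching nothing.

- **Failed check:** one numeric check of the dropper cap found no pixels because its dark threshold was set too low. I used the pictures and the later two-view check instead.
- **Final pan fit:** the fit of the pan in the last run came out small (104–106 mm instead of 110 mm), because the bottle and its shadow covered part of it.

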